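# Close a doweled mallet head in its glue-up jig and hold it pressed

## Robot

A 6-joint arm with a two-finger parallel gripper is mounted at the origin on the work surface. World frame = base frame: x ahead of the robot, y to its left, z up, the work surface at z = 0. Lengths are in m, angles in rad, forces in N, time in s.
With the tool pointing down it reaches from about 0.275 to 0.825 m from the base axis. Payload 4.9 kg.
Tool frame: the origin (TCP) lies on the centre line of the jaws, within the pads' length; the fingertips stand 22 mm ahead of it and the grasp point (between the pads) lies 3 mm ahead of it; z points along the fingers, y is the direction in which the jaws open and shut (so a half turn about z gives the same grasp; the last joint's range is limited). The gripper opens to 85 mm and grips with 20 to 120 N. Pads are 22 mm wide; open, the fingers measure 114 mm over their backs; the gripper's body (76 mm by 85 mm) begins 54 mm behind the grasp point. The pads swing forward as they close: fully open they stand 13 mm farther back than shut.
Start: joints at [1.007, 0.326, -0.193, 1.052, 0, 1.437], TCP at [0.229, 0.5, 0.229] pointing down, gripper open.
Joint ranges: [-2.65, 2.65], [-0.97, 1.79], [-1.3, 1.35], [-1.93, 2.1], [-1.47, 1.37], [-3.14, 3.14]. Speed limits (rad/s): [2.57, 2.57, 3.14, 3.14, 3.14, 3.14].

## Interface

Orientations are given as [roll, pitch, yaw] about the fixed x, y, z axes, in that order (R = Rz(yaw) Ry(pitch) Rx(roll)).
In Python, from station import manip gives the robot as it stands.
- The arm moves only by the tool apply_moves, never from a script. Its argument "steps" is a list of rows, each a list of 4 numbers: the shift along the world's x, y, z in mm, then the turn about the world's z in rad. A call has 1 to 8 rows; each row is the pose to reach, as a shift and turn from the pose measured when the call began; what a row does not reach only later rows make up. A row lasts 1/12 s, in which the tool goes at most 41.7 mm and 7.16 degrees, less where a joint would pass 70% of its speed; a pose out of reach is approached as far as the arm can. A call with a gripper value outside its range is refused whole. "grip" is the finger opening in mm, from 0 to 85.4, set as the call begins (left out, the last holds). The fingers move at their own pace and stop on an object; "newtons" is the grip in N (left out, the last holds). Time passes only in rows, so rows that repeat a pose let the fingers close. It gives the time, the measured TCP pose, the force and the opening at its end, in the units of the state.
- manip.get_state(): the state, without advancing time (a new reading comes with each control period).
- manip.grab_frame(name): name is "scene" or "top" or "wrist"; returns a dict with "image" (480x640x3 uint8, red, green, blue), "fx", "fy", "cx", "cy" (pixels), "rvec" (rotation vector, rad) and "tvec" (3), from world to camera coordinates, as OpenCV has them. Camera axes: x right, y down, z forward; pixel columns grow to the right and rows downward; lengths in m; the calibration is good to about 2 mm. A picture is of the moment at which its call begins. There is no depth.
- manip.sign_off(): hands the job in, once; it reports no verdict.
The state is a dict: "time_s": time; "joints": joint angles; "dq": joint speeds; "joint_efforts": joint torques, N m; "ee_pos": TCP position; "tcp_rot": TCP orientation; "force": force on the tool from outside, world axes, zero at the start; "torque": the same for the moment, N m; "grip_width": finger opening in m.
Only numpy, scipy, OpenCV 4.12 (cv2) and the standard library are available. Lean on these libraries where they do the work, as an engineer would, in place of code of your own. Each camera call takes 0.05 s, during which the arm holds its last target.

## Task

Lift the loose lid off the plywood parts box by its knob and lay it on the cork mat. Then take the upper half of the mallet head out of the box, seat it fully home on the two dowels of the lower half that stands in the sprung glue-up jig, and press the pair down until the sprung bed has sunk about half its travel. Finish while still holding the upper half pressed down like that with the gripper: do not let go, and leave everything else on the bench where it is.

Things in the scene. Friction and masses are not known exactly. Their poses are not given: they have to be found in the camera images.
- partsbox: Open plywood box fixed to the bench, 165 (x) x 138 (y) x 66 mm high outside, walls 6 mm, floor 6 mm thick. Origin: centre of its underside, on the bench. The lid starts on it and the upper half stands on its inner floor, under the lid.
- lid_knob (a point): Grip point of the loose lid: centre of the head (30 mm diameter, 24 mm high approx.) of its round turned wooden knob, which stands in the middle of the lid. 27 mm above the lid panel's top face and 40 mm above the lid's lowest edge; the knob's top is 15 mm above it. z is the lid's upward axis.
- mat: Thin cork mat fixed to the bench, 205 (x) x 175 (y) x 3 mm: where the lid is to lie. Origin: centre of its underside, on the bench.
- upper_mid (a point): Centre, half-way up, of the loose upper half of the mallet head (about 150 g): a light wooden block 100 (x) x 42 (y) x 48 mm high (z up), standing in the box the way it will be used. Grip it across the 42 mm width (y). The two ends are alike: either may go over either dowel.
- upper: The same upper half; origin at the centre of its underside. In its underside are two round holes at x = -30 and +30 mm, y = 0, 13.6 mm wide, 22 mm deep, with 2 mm chamfered mouths, and between them a slot 20 mm wide and 12 mm high running along y.
- jig: Glue-up jig fixed to the bench: plywood base 190 (x) x 96 (y) x 18 mm with an end post (60 mm wide along y, reaching 70 mm above the bench) at x = -80 and +80 mm, and springs between them under a bed. Origin: centre of its underside, on the bench; x runs along the row of dowels.
- face (a point): Centre of the flat upper face (100 x 42 mm, x along the row of dowels) of the mallet's lower half, fixed on the sprung bed; 92 mm above the bench while the bed is up. Two dowels stand on it at x = -30 and +30 mm, y = 0: 12 mm diameter, 16 mm high, the top 7 mm tapering to 6 mm. Fully home, upper_mid is 24 mm above this point.
- bed (a joint): How far the sprung bed has sunk, in m: 0 = up, 0.016 = bottomed out. It moves straight down. It takes about 4 N to start it and 0.9 N more for each mm (about 11 N at half travel, 18 N at the bottom); it springs back when let go.
- offcut: Bystander: plain wooden offcut 75 x 38 x 28 mm, lying on the bench.
- tape: Bystander: roll of grey tape, 90 mm across, 24 mm high.
- driver: Bystander: screwdriver with a black handle, 170 mm long, lying on the bench.
- bottle: Bystander: white plastic bottle, 60 mm across, 150 mm high, standing towards the far left.
- can: Bystander: open steel can, 76 mm across, 85 mm high, standing towards the far right.
- lid: The loose lid (about 190 g) as a whole: plywood panel 169 (x) x 142 (y) x 8 mm with a 5 mm deep cleat frame below, which sits inside the box mouth with about 6 mm of play while the panel rests on the rim. Origin: centre of its underside, level with the cleats' lower edge.
There are look-alikes about, which are no part of the job. What is shaped like the lid but turquoise is not meant.

How it is judged:
On the way, in this order (a step that is already met when the one before it is completed fails the run):
1. the lid is lifted clear of the box (height (world z) of lid_knob above 0.115 m and angle between lid_knob's own z axis and vertical below 0.5 rad), for 0.1 s.
2. the lid lies flat on the cork mat, let go (horizontal distance between lid_knob and mat below 0.06 m and height (world z) of lid_knob below 0.048 m and angle between lid_knob's own z axis and vertical below 0.06 rad and contact force between the fingers and lid below 0.1 N), for 0.2 s.
3. the upper half is lifted out of the box (height (world z) of upper_mid above 0.095 m), for 0.1 s.
4. the upper half is fully home on both dowels (horizontal distance between upper_mid and face below 0.004 m and z of upper_mid in the frame of face below 0.0262 m and angle between the x axis of upper_mid and the x axis of face, either way round below 0.08 rad), for 0.1 s.
At the end, for the whole second after the job is handed in: Upper half upright, home on both dowels (4 mm sideways, 0.08 rad yaw, 2.2 mm of the face), at rest and held by the fingers, the bed sunk 4 to 12.5 mm of its 16 mm; the lid flat on the cork mat, middles within 60 mm (all of step 4 and angle between upper's own z axis and vertical below 0.05 rad and value of joint bed between 0.004 and 0.0125 m and contact force between the fingers and upper above 3 N and linear speed of upper below 0.02 m/s and horizontal distance between lid_knob and mat below 0.06 m and height (world z) of lid_knob below 0.048 m and angle between lid_knob's own z axis and vertical below 0.06 rad); the arm keeps its last pose, push and grip.
It fails at once if a bystander is shifted by more than 30 mm (distance of any of offcut, tape, driver, bottle, can from where it was at the start of the episode above 0.03 m).
It also fails if it takes over 58 s, if anything falls off the work surface, if the arm or the gripper's body presses on something with over 40 N, if the wrist force passes 120 N, or if a joint passes its speed limit or range.

## Working session

There is one attempt and no reset: what is moved stays moved. The work goes in short steps, Python scripts to look and compute and a tool call to move; the robot and the scene stay as the last step left them, time stands still between calls to the robot, and variables do not carry over. Pictures are saved under pics/ and viewed, and the job is handed in when it is done.

Besides the shell and the picture viewer there is one more tool, called after "Request:" as name(argument=value, ...), one argument or row to a line, values as JSON. apply_moves: Moves the arm, as the interface text tells. Its arguments: {"type":"object","properties":{"steps":{"type":"array"},"grip":{"type":"number"},"newtons":{"type":"number"}},"required":["steps"]}

```bash
mkdir -p pics; ls
cat > h.py <<'E'
import numpy as np, cv2, json
from station import manip
def snap(name,fn):
    f=manip.grab_frame(name)
    cv2.imwrite('pics/'+fn+'.png',cv2.cvtColor(f['image'],cv2.COLOR_RGB2BGR))
    np.savez('pics/'+fn+'.npz',**f)
    return f
def load(fn): return np.load('pics/'+fn+'.npz')
def ray(f,uv,z):
    K=np.array([[f['fx'],0,f['cx']],[0,f['fy'],f['cy']],[0,0,1]],float)
    R=cv2.Rodrigues(np.array(f['rvec'],float))[0]; t=np.array(f['tvec'],float).ravel()
    c=-R.T@t; d=R.T@np.linalg.inv(K)@np.array([uv[0],uv[1],1.]); 
    return c+d*(z-c[2])/d[2]
def proj(f,P):
    K=np.array([[f['fx'],0,f['cx']],[0,f['fy'],f['cy']],[0,0,1]],float)
    return cv2.projectPoints(np.array(P,float).reshape(-1,3),np.array(f['rvec'],float),np.array(f['tvec'],float),K,None)[0].reshape(-1,2)
E
python3 - <<'E'
from h import *
for n in ['scene','top','wrist']: 
    f=snap(n,n+'0'); R=cv2.Rodrigues(np.array(f['rvec'],float))[0]; print(n,f['fx'],(-R.T@np.array(f['tvec']).ravel()).round(3))
s=manip.get_state(); print(s)
E
```

```text
pics
scene 440.86493198046395 [ 0.939 -0.469  0.802]
top 495.45056109270536 [ 3.620e-01 -1.000e-03  1.197e+00]
wrist 332.44503887219577 [0.167 0.528 0.374]
{'time_s': 0.15, 'joints': array([ 1.00680501e+00,  3.26776265e-01, -1.93327852e-01,  1.05205039e+00,
        3.32171996e-05,  1.43659010e+00]), 'dq': array([-0.00042731, -0.00201269,  0.00244814, -0.00047887, -0.00040464,
       -0.00062231]), 'joint_efforts': array([ 8.74262405e-04, -4.43703496e+01,  2.62664491e+01,  1.04436645e-02,
       -1.21749954e-04, -1.99818253e-06]), 'ee_pos': array([0.22891184, 0.49960381, 0.22829031]), 'tcp_rot': array([-3.14025113e+00, -2.14648419e-04,  2.71180740e+00]), 'force': array([ 0.30762627,  0.08556206, -1.07825849]), 'torque': array([-0.0271596 , -0.00175539,  0.00760419]), 'grip_width': 0.08513483906446936}
```

View pics/top0.png

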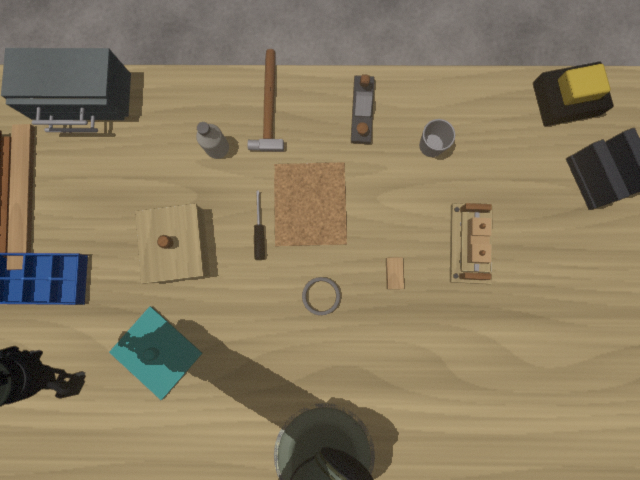

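View pics/scene0.png

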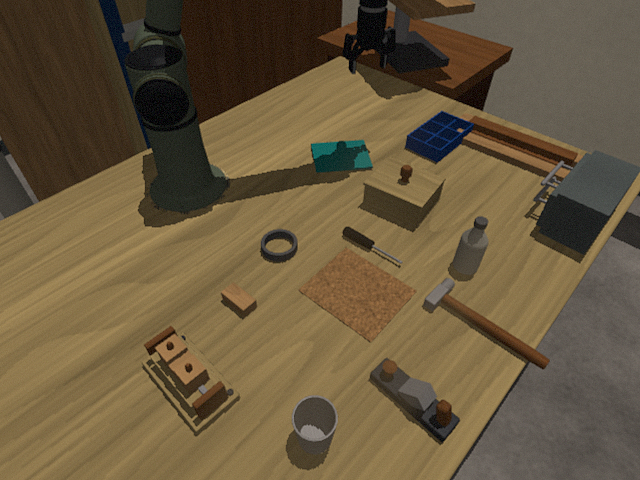

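Run:
```python
import cv2
im=cv2.imread('pics/top0.png')
a=cv2.resize(im[190:300,120:220],None,fx=5,fy=5,interpolation=cv2.INTER_CUBIC)
b=cv2.resize(im[190:300,430:510],None,fx=5,fy=5,interpolation=cv2.INTER_CUBIC)
cv2.imwrite('pics/c0.png',a[:,:400]);
import numpy as np
cv2.imwrite('pics/c0.png',np.hstack([a[:,:420],b[:,:380]]))
im=cv2.imread('pics/scene0.png')
cv2.imwrite('pics/c1.png',np.hstack([cv2.resize(im[320:440,140:250],(400,436),interpolation=cv2.INTER_CUBIC),cv2.resize(im[150:240,350:450],(400,436),interpolation=cv2.INTER_CUBIC)]))
```

```text
(no output)
```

View pics/c0.png

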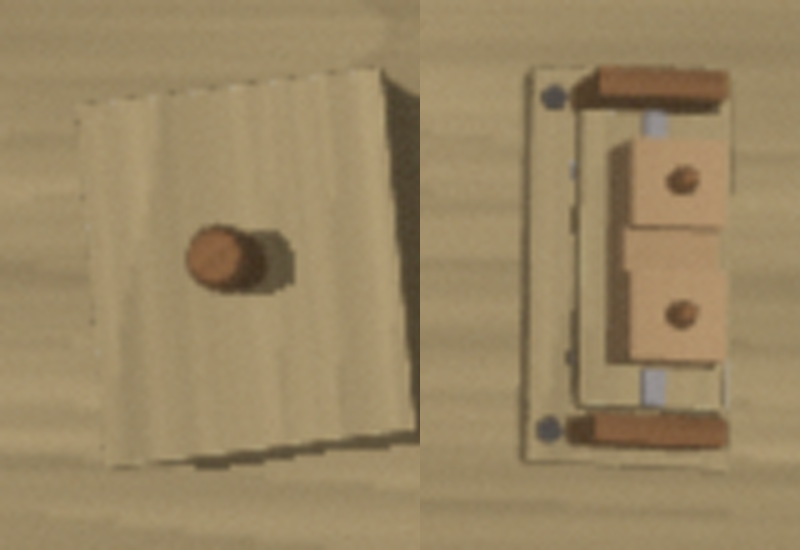

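View pics/c1.png

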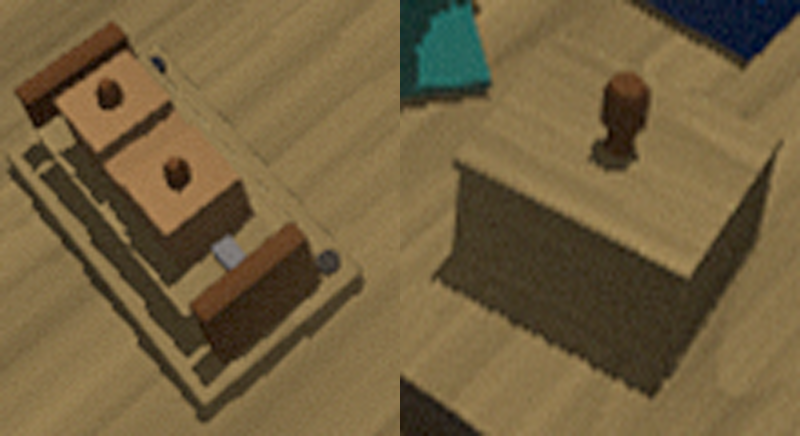

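View pics/wrist0.png

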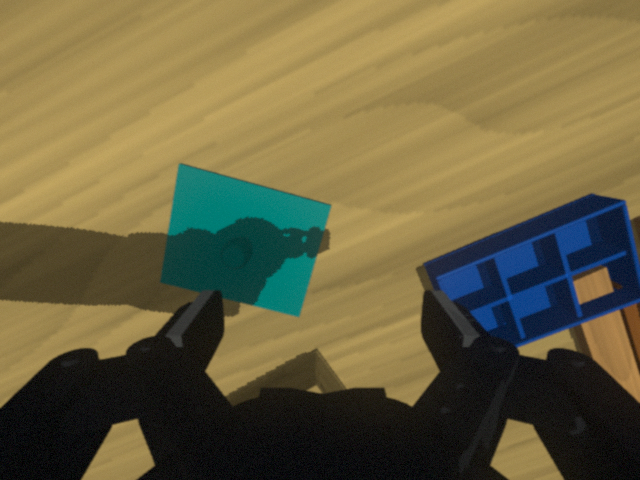

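Run:
```python
from h import *
f=load('top0');g=load('scene0')
np.set_printoptions(precision=4,suppress=True)
c=np.array([ray(f,u,.074) for u in [(135.6,211),(196.4,203.6),(203,276),(141,283.4)]])
print('lid corners',c,c.mean(0),[np.linalg.norm(c[i]-c[i-1]) for i in range(4)])
for i in range(4):
  d=c[i]-c[i-1]; print(np.degrees(np.arctan2(d[1],d[0])))
print('knob top',ray(f,(162.4,241.4),.116),'scene',ray(g,(350+626/4,150+82/4.84),.116))
d=[ray(f,u,.108) for u in [(482.6,226),(482.6,252.8)]]; print('dowels',d,np.linalg.norm(d[0]-d[1]))
d=[ray(g,u,.108) for u in [(170.3,342.6),(189,364)]]; print('dowels scene',d,np.linalg.norm(d[0]-d[1]))
d=[ray(f,(430+(x-420)/5,190+y/5),.092) for x,y in [(632,138),(724,138),(724,361),(632,361)]];print('face',np.array(d),np.mean(d,0))
d=[ray(f,(430+(x-420)/5,190+y/5),.018) for x,y in [(528,70),(524,461)]];print('base',np.array(d))
d=[ray(f,u,.003) for u in [(275,164),(345,162.5),(348,245),(275,245)]];print('mat',np.array(d),np.mean(d,0))
print(proj(f,[[0.3,.3,0]]))
print('driver',ray(f,(260,242),.02),ray(f,(259,193),.0))
print('bottle',ray(f,(204,128),.15),'offcut',ray(f,(396,273),.028),'tape',ray(f,(321,296),.024),'can',ray(f,(438,135),.085))
```

```text
lid corners [[0.5549 0.439  0.074 ]
 [0.5731 0.2988 0.074 ]
 [0.4064 0.2773 0.074 ]
 [0.3886 0.4177 0.074 ]] [0.4808 0.3582 0.074 ] [np.float64(0.16769391153755356), np.float64(0.141381096213161), np.float64(0.16807403434025797), np.float64(0.14154978323110373)]
7.2855257644245235
-82.60761270213635
-172.65690195740075
97.23843011116227
knob top [0.4802 0.3595 0.116 ] scene [0.6693 0.5326 0.116 ]
dowels [array([ 0.5202, -0.3473,  0.108 ]), array([ 0.4607, -0.3455,  0.108 ])] 0.0595149289964175
dowels scene [array([ 0.4659, -0.3458,  0.108 ]), array([ 0.5249, -0.3478,  0.108 ])] 0.05902970235716085
face [[ 0.5415 -0.3302  0.092 ]
 [ 0.5417 -0.3714  0.092 ]
 [ 0.4413 -0.368   0.092 ]
 [ 0.441  -0.3272  0.092 ]] [ 0.4914 -0.3492  0.092 ]
base [[ 0.5863 -0.3032  0.018 ]
 [ 0.3986 -0.2968  0.018 ]]
mat [[ 0.6872  0.1263  0.003 ]
 [ 0.6918 -0.0469  0.003 ]
 [ 0.4868 -0.0545  0.003 ]
 [ 0.4856  0.1225  0.003 ]] [0.5878 0.0369 0.003 ]
[[199.4902 321.8155]]
driver [0.4908 0.1568 0.02  ] [0.6145 0.1647 0.    ]
bottle [0.7275 0.2682 0.15  ] offcut [ 0.4188 -0.1663  0.028 ] tape [0.3637 0.0097 0.024 ] can [ 0.7355 -0.2586  0.085 ]
```

Request:
apply_moves(
  steps=[
    [36, -20, 0, 0.08],
    [72, -40, 0, 0.16],
    [108, -60, 0, 0.24],
    [144, -80, 0, 0.32],
    [180, -100, 0, 0.4],
    [216, -120, 0, 0.48],
    [251.5, -140.6, 0, 0.558],
    [251.5, -140.6, 0, 0.558],
  ],
  grip=85,
)

```text
time_s: 0.82
ee_pos: [0.4866, 0.355, 0.2277]
tcp_rot: [-3.138, 0.003, -3.019]
force: [-1.0, 0.9, -0.2]
grip_width: 0.0847
```

Run:
```python
from h import *
g=load('scene0'); print(ray(g,(406.5,167),.116))
f=snap('wrist','w1'); s=manip.get_state(); print(s['ee_pos'],s['tcp_rot'],s['time_s'])
print(proj(f,[[.4805,.359,.116],[.4805,.359,.101]]))
```

```text
[0.48181044 0.3584873  0.116     ]
[0.48349046 0.35662078 0.22751809] [-3.13976026e+00 -1.26499199e-04 -3.01926491e+00] 0.8667
[[329.39801456 225.62112519]
 [329.09706016 221.32555926]]
```

View pics/w1.png

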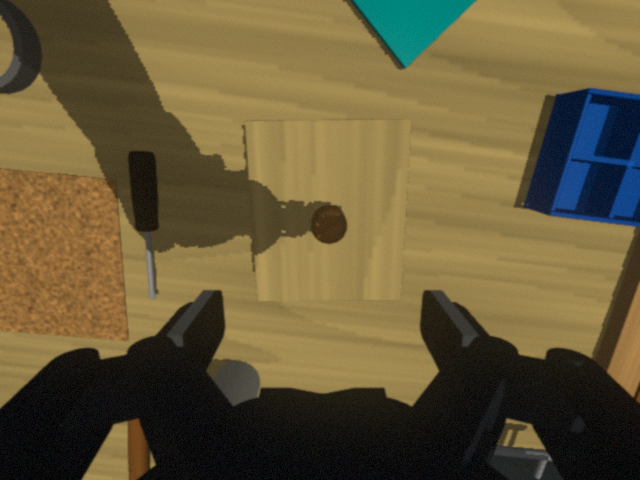

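Request:
apply_moves(
  steps=[
    [-2.4, 2.2, -40, 0.02],
    [-2.4, 2.2, -80, 0.02],
    [-2.4, 2.2, -110, 0.02],
    [-2.4, 2.2, -121.5, 0.02],
    [-2.4, 2.2, -121.5, 0.02],
    [-2.4, 2.2, -121.5, 0.02],
  ],
)

```text
time_s: 1.37
ee_pos: [0.4807, 0.3594, 0.1066]
tcp_rot: [-3.14, -0.001, -2.999]
force: [0.4, -0.3, -0.1]
grip_width: 0.0853
```

Request:
apply_moves(
  steps=[
    [0, 0, 0, 0],
    [0, 0, 0, 0],
    [0, 0, 0, 0],
    [0, 0, 0, 0],
    [0, 0, 0, 0],
    [0, 0, 0, 0],
    [0, 0, 0, 0],
    [0, 0, 0, 0],
  ],
  grip=20,
  newtons=50,
)

```text
time_s: 2.03
ee_pos: [0.4812, 0.3596, 0.1077]
tcp_rot: [-3.14, 0.001, -2.999]
force: [-0.8, -0.5, 6.5]
grip_width: 0.0244
```

Request:
apply_moves(
  steps=[
    [0, 0, 0, 0],
    [0, 0, 0, 0],
    [0, 0, 0, 0],
  ],
)

```text
time_s: 2.28
ee_pos: [0.4813, 0.3596, 0.1078]
tcp_rot: [-3.14, 0.001, -2.999]
force: [-0.5, -0.7, 0.6]
grip_width: 0.0241
```

Run:
```python
from h import *
f=snap('wrist','w2'); g=snap('scene','s2');s=manip.get_state(); print(s['ee_pos'],s['grip_width'],s['force'])
cv2.imwrite('pics/s2c.png',cv2.resize(cv2.imread('pics/s2.png')[90:240,330:480],(600,600),interpolation=cv2.INTER_CUBIC))
```

```text
[0.48130801 0.35961267 0.10774634] 0.024252459801092502 [-0.41766078  1.43115551  0.42980405]
```

View pics/w2.png

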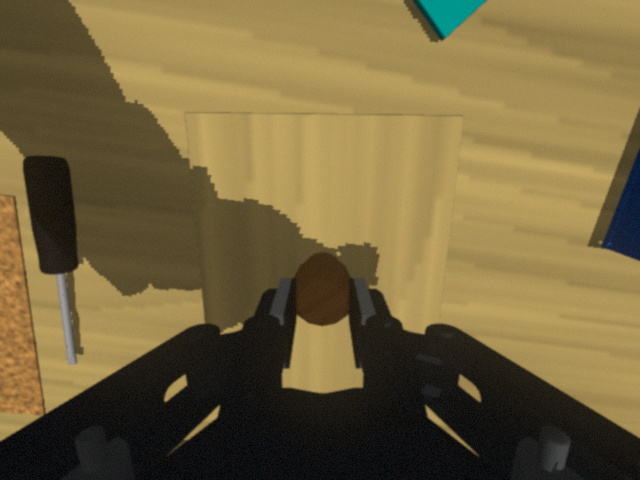

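View pics/s2c.png

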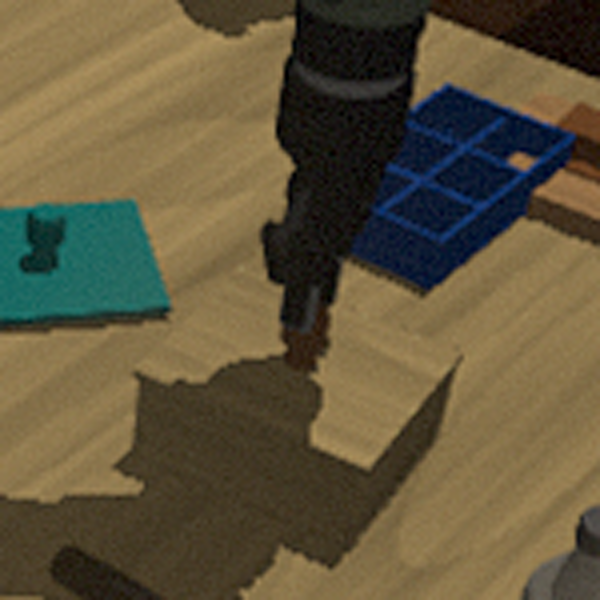

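Request:
apply_moves(
  steps=[
    [0, 0, 5, 0],
    [0, 0, 15, 0],
    [0, 0, 30, 0],
    [0, 0, 50, 0],
    [0, 0, 70, 0],
    [0, 0, 80, 0],
    [0, 0, 80, 0],
    [0, 0, 80, 0],
  ],
)

```text
time_s: 3.05
ee_pos: [0.4815, 0.3597, 0.188]
tcp_rot: [-3.141, 0.002, -2.999]
force: [-0.2, -0.0, -3.3]
grip_width: 0.0245
```

Run:
```python
from h import *
f=snap('wrist','w3'); g=snap('top','t3');g=snap('scene','s3');s=manip.get_state(); print(s['ee_pos'],s['grip_width'],s['force'])
a=cv2.imread('pics/t3.png')[180:320,100:240];b=cv2.imread('pics/w3.png')
cv2.imwrite('pics/s3c.png',np.hstack([cv2.resize(a,(400,400)),cv2.resize(b,(400,400))]))
cv2.imwrite('pics/s3d.png',cv2.resize(cv2.imread('pics/s3.png')[60:240,330:510],(540,540)))
```

```text
[0.48044004 0.35911257 0.18627452] 0.02431828516436579 [-0.17784331  0.01644685 -2.93070557]
```

View pics/s3c.png

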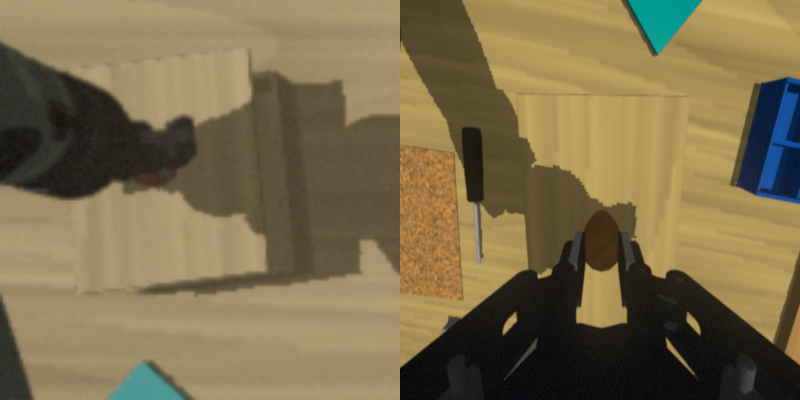

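View pics/s3d.png

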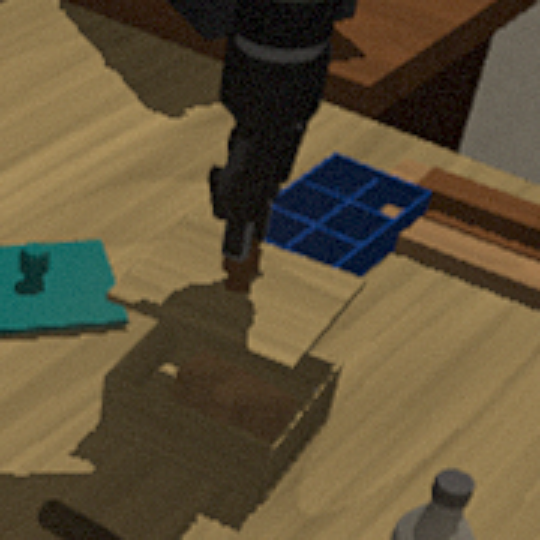

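Request:
apply_moves(
  steps=[
    [12, -36, 0, -0.01],
    [24, -72, 0, -0.03],
    [36, -108, 0, -0.05],
    [48, -144, 0, -0.07],
    [60, -180, 0, -0.09],
    [72, -216, 0, -0.1],
    [84, -252, 0, -0.1],
    [96, -288, 0, -0.1],
  ],
)

```text
time_s: 3.87
ee_pos: [0.5764, 0.0693, 0.1856]
tcp_rot: [-3.139, -0.002, -3.099]
force: [1.0, 1.0, -0.5]
grip_width: 0.0199
```

Run:
```python
from h import *
s=manip.get_state(); print(s['ee_pos'],s['tcp_rot'],s['grip_width'],s['force'])
```

```text
[0.57643633 0.06926399 0.185647  ] [-3.13929963e+00 -2.09006276e-03 -3.09870698e+00] 0.019929227060968908 [ 1.03909342  0.96077355 -0.47771371]
```

Run:
```python
from h import *
f=snap('wrist','w4'); g=snap('top','t4');g=snap('scene','s4')
```

```text
(no output)
```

View pics/s4.png

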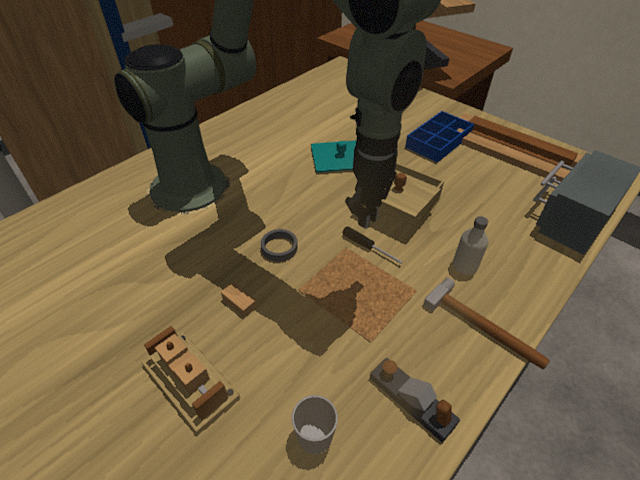

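View pics/t4.png

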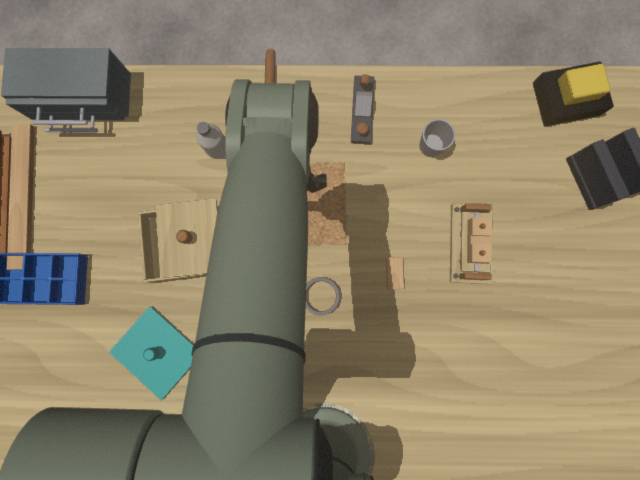

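Request:
apply_moves(
  steps=[
    [-10, 30, 30, 0.02],
    [-20, 60, 60, 0.04],
    [-30, 95, 65, 0.06],
    [-40, 130, 65, 0.08],
    [-50, 165, 65, 0.1],
    [-60, 200, 65, 0.1],
    [-70, 235, 65, 0.1],
    [-80, 250, 65, 0.1],
  ],
  grip=85,
)

```text
time_s: 4.68
ee_pos: [0.4946, 0.3235, 0.2499]
tcp_rot: [-3.141, -0.003, -2.998]
force: [0.6, -0.6, 0.5]
grip_width: 0.0851
```

Run:
```python
from h import *
f=snap('wrist','w5'); g=snap('top','t5');g=snap('scene','s5')
cv2.imwrite('pics/s5c.png',np.hstack([cv2.resize(cv2.imread('pics/s5.png')[130:260,330:460],(400,400)),cv2.resize(cv2.imread('pics/t5.png')[180:310,120:250],(400,400))]))
s=manip.get_state(); print(s['ee_pos'],s['tcp_rot'],s['grip_width'],s['force'])
```

```text
[0.49492716 0.32064964 0.24989433] [-3.13892397 -0.00325832 -2.99878154] 0.08475465500163873 [-0.68636559 -0.24398593  0.20942923]
```

View pics/w5.png

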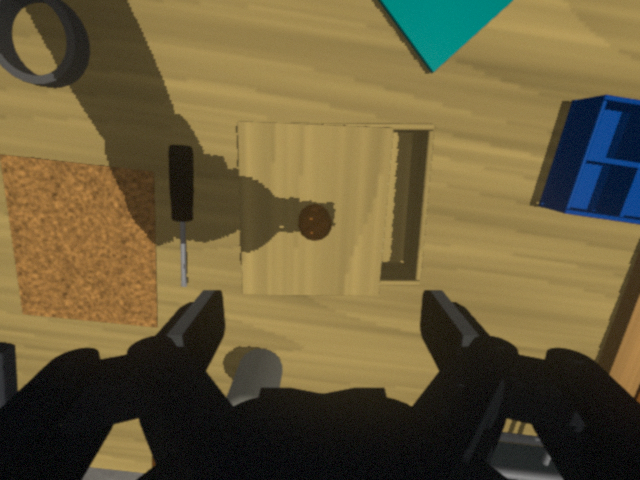

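View pics/s5c.png

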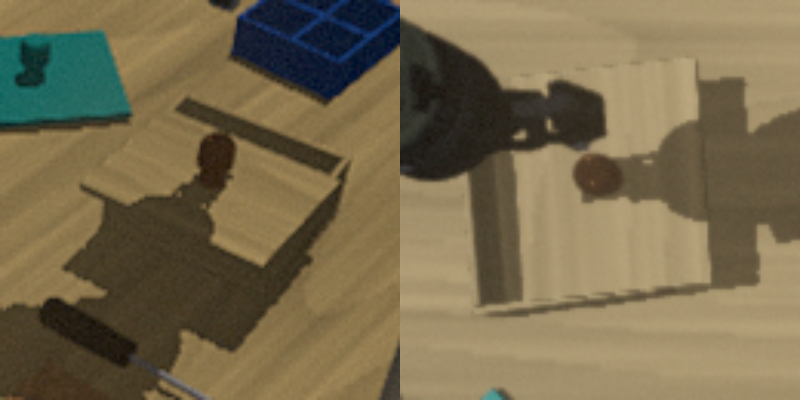

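```bash
python3 - <<'E'
from h import *
np.set_printoptions(precision=4,suppress=True)
f=load('w2'); e=np.array([.4813,.3596,.1077]); a=-2.999
x=np.array([np.cos(a),np.sin(a),0]);z=np.array([0,0,1])
for dz in (.008,-.003,-.022): print(dz,proj(f,[e+z*dz,e+z*dz+.011*x,e+z*dz-.011*x]).round(1).tolist())
print(proj(f,[[.481,.359,.116],[.481,.359,.101],[.481,.359,.089]]))
T=load('t5');S=load('s5');W=load('w5')
from scipy.optimize import least_squares
def tri(obs,z0=.11):
    r=least_squares(lambda p:np.concatenate([proj(F,p)[0]-u for F,u in obs]),[.48,.33,z0]); return r.x,r.fun
print(tri([(T,(184.4,236.9)),(S,(400.2,178.1)),(W,(315,222))]))
print(tri([(T,(184.4,236.9)),(W,(315,222))]))
E
python3 - <<'E'
import cv2
im=cv2.imread('pics/w2.png')[220:400,240:420]
b=cv2.imread('pics/w5.png')[100:320,220:440]
import numpy as np
cv2.imwrite('pics/w2c.png',np.hstack([cv2.resize(im,(400,400)),cv2.resize(b,(400,400))]))
E
```

```text
0.008 [[323.3, 300.7], [323.4, 278.2], [323.3, 322.3]]
-0.003 [[323.3, 290.4], [323.3, 269.2], [323.2, 310.8]]
-0.022 [[323.3, 275.4], [323.3, 256.2], [323.2, 294.0]]
[[322.1074 300.2206]
 [322.1762 286.4833]
 [322.2231 277.1101]]
(array([0.4929, 0.3158, 0.1096]), array([-1.1971, -0.7335, -0.2524,  0.3536, -0.3271, -0.3047]))
(array([0.4944, 0.316 , 0.1025]), array([-0.3796, -1.0111, -0.0965, -0.4272]))
```

View pics/w2c.png

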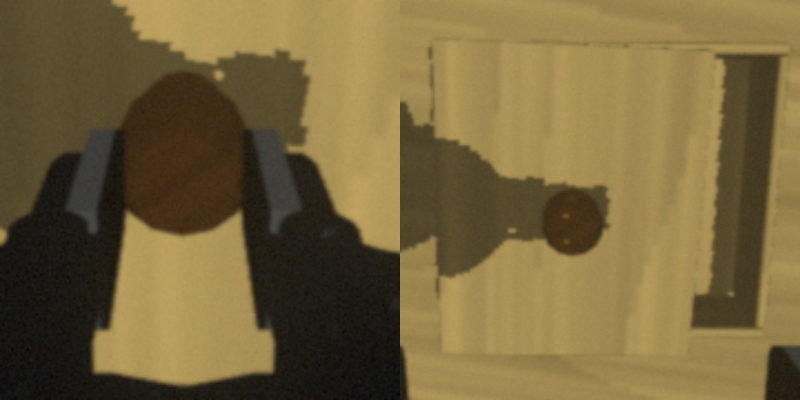

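Run:
```python
from h import *
np.set_printoptions(precision=4,suppress=True)
f=load('w2'); e=np.array([.4813,.3596,.1077]); a=-2.999
x=np.array([np.cos(a),np.sin(a),0]);z=np.array([0,0,1])
R=cv2.Rodrigues(f['rvec'])[0]
for dz in (.05,.03,.02,.008,-.003,-.012,-.022):
  for dx in (.011,0,-.011):
    p=e+z*dz+x*dx; q=R@p+f['tvec'].ravel(); print(dz,dx,'row %.0f depth %.3f'%(proj(f,p)[0,1],q[2]), 'gap24px %.0f'%(332.4*.0242/q[2]))
```

```text
0.05 0.011 row 329 depth 0.108 gap24px 75
0.05 0 row 358 depth 0.111 gap24px 73
0.05 -0.011 row 386 depth 0.114 gap24px 71
0.03 0.011 row 301 depth 0.127 gap24px 63
0.03 0 row 326 depth 0.130 gap24px 62
0.03 -0.011 row 351 depth 0.133 gap24px 61
0.02 0.011 row 290 depth 0.136 gap24px 59
0.02 0 row 314 depth 0.139 gap24px 58
0.02 -0.011 row 337 depth 0.142 gap24px 56
0.008 0.011 row 278 depth 0.148 gap24px 54
0.008 0 row 301 depth 0.151 gap24px 53
0.008 -0.011 row 322 depth 0.154 gap24px 52
-0.003 0.011 row 269 depth 0.159 gap24px 51
-0.003 0 row 290 depth 0.162 gap24px 50
-0.003 -0.011 row 311 depth 0.165 gap24px 49
-0.012 0.011 row 263 depth 0.167 gap24px 48
-0.012 0 row 283 depth 0.170 gap24px 47
-0.012 -0.011 row 302 depth 0.173 gap24px 46
-0.022 0.011 row 256 depth 0.177 gap24px 45
-0.022 0 row 275 depth 0.180 gap24px 45
-0.022 -0.011 row 294 depth 0.183 gap24px 44
```

Run:
```python
from h import *
np.set_printoptions(precision=1,suppress=True)
f=load('s2'); e=np.array([.4813,.3596,.1077])
for dz in (.03,.02,.008,-.003,-.012,-.022,-.034): print(dz,((proj(f,e+[0,0,dz])-[330,90])*4)[0])
im=cv2.imread('pics/s2.png')[130:210,370:450]
cv2.imwrite('pics/s2e.png',cv2.resize(im,(640,600),interpolation=cv2.INTER_CUBIC))
for dz in (.008,-.003,-.022,-.034): print(dz,((proj(f,e+[0,0,dz])-[370,130])*[8,7.5])[0])
```

```text
0.03 [311.3 279. ]
0.02 [309. 292.]
0.008 [306.3 307.3]
-0.003 [303.8 321.1]
-0.012 [301.8 332.3]
-0.022 [299.6 344.6]
-0.034 [297.  359.1]
0.008 [292.6 276.1]
-0.003 [287.6 302.1]
-0.022 [279.2 346.1]
-0.034 [274.  373.3]
```

View pics/s2e.png

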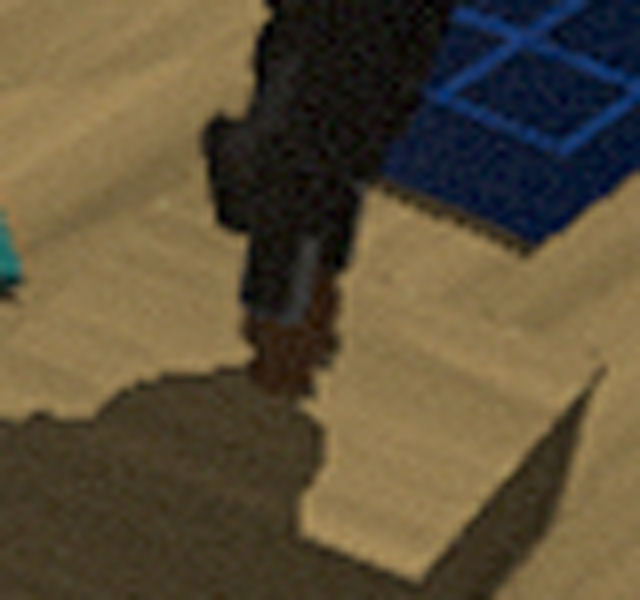

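Run:
```python
from h import *
np.set_printoptions(precision=4,suppress=True)
T=load('t5');W=load('w5');S=load('s5')
for z in (.105,.11,.115): print(z,ray(T,(184.4,236.9),z),ray(W,(315,222),z))
# corners from wrist crop (scale 400/220, off 220,100)
c=[(220+x*.55,100+y*.55) for x,y in [(433,40),(716,50),(690,354),(440,353)]]
c=[(433,40),(716-400,50),(690-400,354),(40,353)]
c=[(220+33*.55,100+40*.55),(220+320*.55,100+50*.55),(220+291*.55,100+354*.55),(220+41*.55,100+353*.55)]
for z in (.074,.08): 
  p=np.array([ray(W,u,z) for u in c]); print(p, [np.linalg.norm(p[i]-p[i-1]) for i in range(4)],p.mean(0))
s=manip.get_state();print(s['ee_pos'])
```

```text
0.105 [0.4918 0.3144 0.105 ] [0.4942 0.3162 0.105 ]
0.11 [0.4912 0.3129 0.11  ] [0.493  0.3161 0.11  ]
0.115 [0.4906 0.3115 0.115 ] [0.4919 0.3161 0.115 ]
[[0.4185 0.2339 0.074 ]
 [0.4024 0.3779 0.074 ]
 [0.5693 0.3952 0.074 ]
 [0.5896 0.2516 0.074 ]] [np.float64(0.17204874982808427), np.float64(0.14489344642261218), np.float64(0.16778116157933953), np.float64(0.14504984891939032)] [0.495  0.3146 0.074 ]
[[0.4186 0.2353 0.08  ]
 [0.4029 0.3767 0.08  ]
 [0.5667 0.3937 0.08  ]
 [0.5866 0.2527 0.08  ]] [np.float64(0.16883850981396278), np.float64(0.14218989443543056), np.float64(0.1646505500575704), np.float64(0.14234337863402893)] [0.4937 0.3146 0.08  ]
[0.4949 0.3206 0.2499]
```

Request:
apply_moves(
  steps=[
    [-2, -5, -40, 0],
    [-2, -5, -80, 0],
    [-2, -5, -115, 0],
    [-2, -5, -135, 0],
    [-2, -5, -143, 0],
    [-2, -5, -146, 0],
    [-2, -5, -148, 0],
    [-2, -5, -148, 0],
  ],
)

```text
time_s: 5.5
ee_pos: [0.494, 0.3159, 0.1031]
tcp_rot: [-3.14, -0.001, -2.999]
force: [-0.4, -0.9, -0.1]
grip_width: 0.0851
```

Run:
```python
from h import *
f=snap('wrist','w6'); g=snap('scene','s6')
a=cv2.imread('pics/s6.png')[130:210,370:450]
cv2.imwrite('pics/s6c.png',np.hstack([cv2.resize(a,(400,400),interpolation=cv2.INTER_CUBIC),cv2.resize(cv2.imread('pics/w6.png')[180:420,200:440],(400,400))]))
s=manip.get_state();print(s['ee_pos'],s['force'])
```

```text
[0.49415249 0.31611702 0.10355801] [ 0.24523395  0.72420195 -0.30733873]
```

View pics/s6c.png

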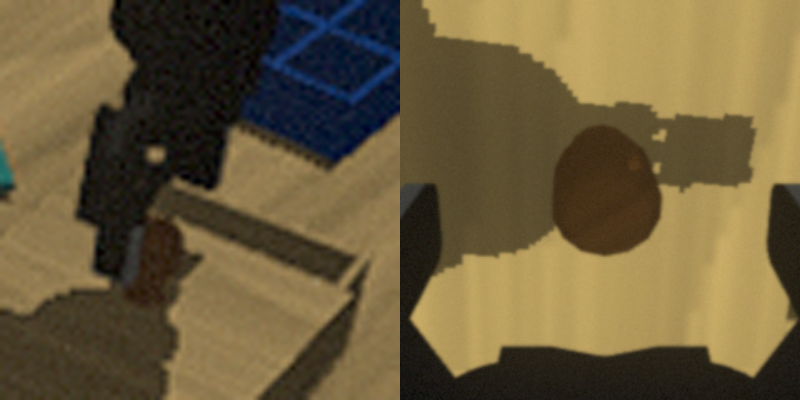

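Request:
apply_moves(
  steps=[
    [-1, 0, -4, 0],
    [-1, 0, -7.5, 0],
    [-1, 0, -7.5, 0],
  ],
)

```text
time_s: 5.85
ee_pos: [0.493, 0.3161, 0.096]
tcp_rot: [-3.14, -0.0, -2.999]
force: [-0.1, -0.2, -0.5]
grip_width: 0.085
```

Request:
apply_moves(
  steps=[
    [0, 0, 0, 0],
    [0, 0, 0, 0],
    [0, 0, 0, 0],
    [0, 0, 0, 0],
    [0, 0, 0, 0],
    [0, 0, 0, 0],
    [0, 0, 0, 0],
    [0, 0, 0, 0],
  ],
  grip=10,
  newtons=50,
)

```text
time_s: 6.52
ee_pos: [0.4932, 0.3161, 0.0964]
tcp_rot: [-3.14, 0.0, -2.999]
force: [-0.8, -0.4, 4.7]
grip_width: 0.0281
```

Run:
```python
from h import *
f=snap('wrist','w7'); g=snap('scene','s7')
a=cv2.imread('pics/s7.png')[130:210,370:450]
cv2.imwrite('pics/s7c.png',np.hstack([cv2.resize(a,(400,400),interpolation=cv2.INTER_CUBIC),cv2.resize(cv2.imread('pics/w7.png')[180:420,200:440],(400,400))]))
s=manip.get_state();print(s['ee_pos'],s['force'],s['grip_width'])
```

```text
[0.49316362 0.31610776 0.09633984] [-2.00124722 -1.10291367  5.47002852] 0.027970695183419002
```

View pics/s7c.png

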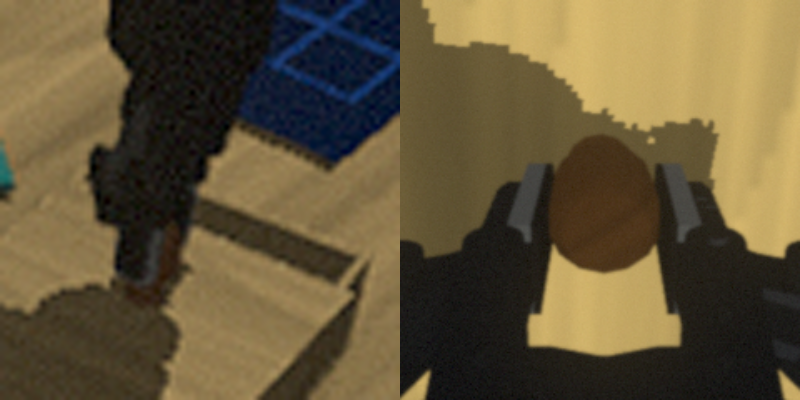

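Request:
apply_moves(
  steps=[
    [0, 0, 0, 0],
    [0, 0, 0, 0],
    [0, 0, -3, 0],
    [0, 0, -6, 0],
    [0, 0, -6.5, 0],
    [0, 0, -6.5, 0],
  ],
  grip=50,
)

```text
time_s: 7.12
ee_pos: [0.4928, 0.3159, 0.0892]
tcp_rot: [-3.139, -0.001, -2.999]
force: [-0.6, 0.8, -0.2]
grip_width: 0.0499
```

Request:
apply_moves(
  steps=[
    [0, 0, 0, 0],
    [0, 0, 0, 0],
    [0, 0, 0, 0],
    [0, 0, 0, 0],
    [0, 0, 0, 0],
    [0, 0, 0, 0],
    [0, 0, 0, 0],
    [0, 0, 0, 0],
  ],
  grip=10,
  newtons=50,
)

```text
time_s: 7.78
ee_pos: [0.4927, 0.3159, 0.0893]
tcp_rot: [-3.14, -0.001, -2.999]
force: [-1.8, -0.4, 3.8]
grip_width: 0.0284
```

Run:
```python
from h import *
f=snap('wrist','w8'); g=snap('scene','s8')
a=cv2.imread('pics/s8.png')[130:210,370:450]
cv2.imwrite('pics/s8c.png',np.hstack([cv2.resize(a,(400,400),interpolation=cv2.INTER_CUBIC),cv2.resize(cv2.imread('pics/w8.png')[180:420,200:440],(400,400))]))
s=manip.get_state();print(s['ee_pos'],s['force'],s['grip_width'])
```

```text
[0.49269852 0.31593727 0.08931499] [-2.06772688 -0.63283516  4.47466315] 0.028956085199107546
```

View pics/s8c.png

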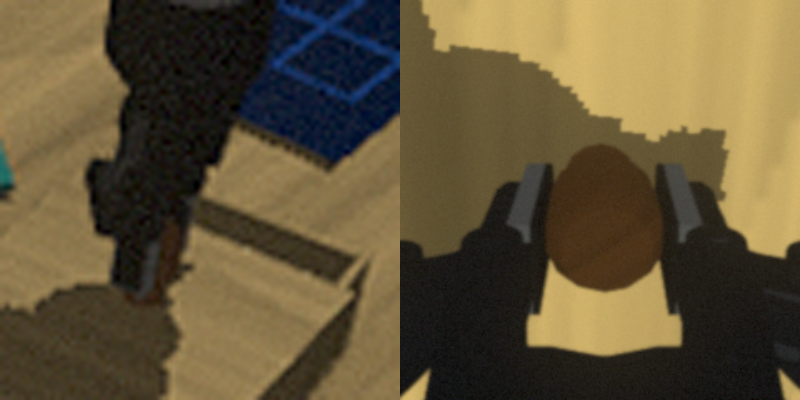

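Request:
apply_moves(
  steps=[
    [0, 0, 0, 0],
    [0, 0, 5, 0],
    [0, 0, 15, 0],
    [0, 0, 30, 0],
    [0, 0, 50, 0],
    [0, 0, 70, 0],
    [0, 0, 70, 0],
  ],
  newtons=70,
)

```text
time_s: 8.47
ee_pos: [0.4953, 0.3172, 0.1637]
tcp_rot: [3.142, 0.006, -2.999]
force: [0.7, 0.7, -2.5]
grip_width: 0.0276
```

Run:
```python
from h import *
f=snap('wrist','w9'); g=snap('scene','s9')
a=cv2.imread('pics/s9.png')[60:240,330:510]
cv2.imwrite('pics/s9c.png',np.hstack([cv2.resize(a,(400,400),interpolation=cv2.INTER_CUBIC),cv2.resize(cv2.imread('pics/w9.png'),(400,400))]))
s=manip.get_state();print(s['ee_pos'],s['force'],s['grip_width'])
```

```text
[0.49339423 0.3162455  0.15999558] [-0.64117705 -0.18183079 -2.86350207] 0.02756773351211392
```

View pics/s9c.png

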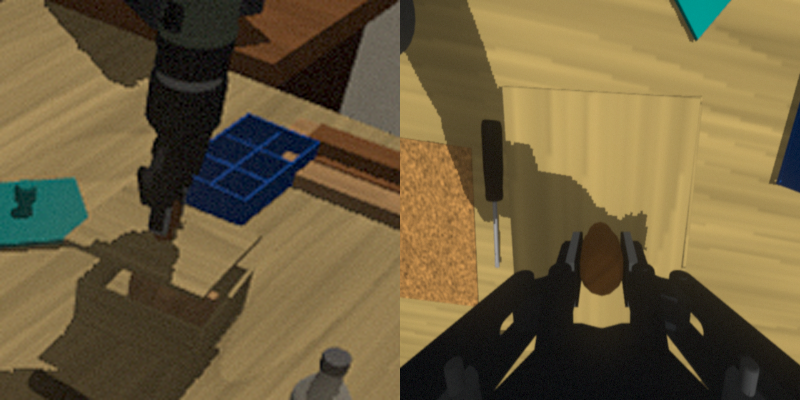

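Request:
apply_moves(
  steps=[
    [2, -5, 5, 0],
    [6, -18, 10, -0.01],
    [13, -38, 15, -0.02],
    [22, -64, 15, -0.03],
    [31, -90, 15, -0.05],
    [39, -114, 15, -0.06],
    [46, -134, 15, -0.07],
    [50, -146, 15, -0.07],
  ],
)

```text
time_s: 9.23
ee_pos: [0.5438, 0.1668, 0.1745]
tcp_rot: [-3.139, -0.0, -3.072]
force: [0.6, -1.2, -2.3]
grip_width: 0.0273
```

Request:
apply_moves(
  steps=[
    [2, -6, 0, 0],
    [7, -20, 0, -0.01],
    [14, -40, 0, -0.02],
    [22, -64, 0, -0.03],
    [30, -88, 0, -0.04],
    [36, -107, 0, -0.05],
    [41, -123, 0, -0.05],
    [43, -128, 0, -0.05],
  ],
)

```text
time_s: 9.9
ee_pos: [0.5872, 0.0367, 0.1741]
tcp_rot: [-3.138, -0.0, -3.124]
force: [-0.5, 0.4, -2.6]
grip_width: 0.028
```

Run:
```python
from h import *
f=snap('wrist','w10'); g=snap('scene','s10')
s=manip.get_state();print(s['ee_pos'],s['force'],s['grip_width'],s['tcp_rot'])
```

```text
[0.58678662 0.03828851 0.17413475] [ 0.38332071 -0.01997308 -1.98648308] 0.02786891780671692 [-3.13927297e+00 -5.82339841e-04 -3.12366677e+00]
```

View pics/s10.png

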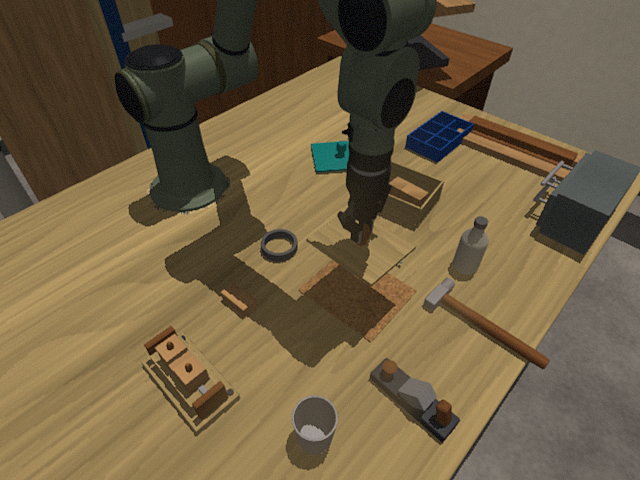

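View pics/w10.png

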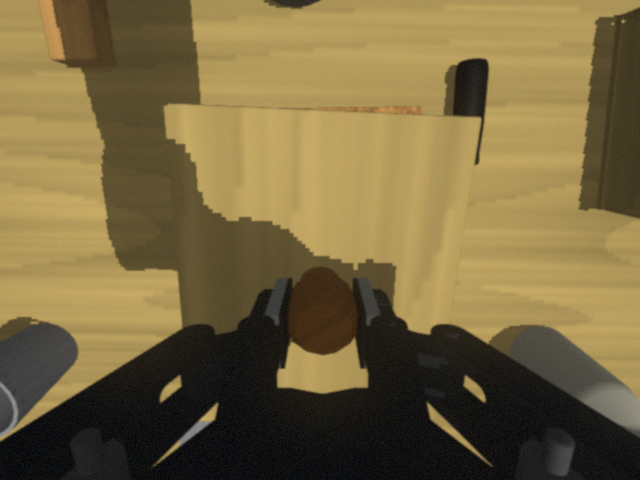

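Request:
apply_moves(
  steps=[
    [0, 0, -15, 0.01],
    [0, 0, -45, 0.02],
    [0, 0, -75, 0.02],
    [0, 0, -100, 0.02],
    [0, 0, -120, 0.02],
    [0, 0, -130, 0.02],
    [0, 0, -132, 0.02],
    [0, 0, -132, 0.02],
  ],
)

```text
time_s: 10.67
ee_pos: [0.5864, 0.0391, 0.042]
tcp_rot: [-3.14, -0.002, -3.103]
force: [-0.0, 0.0, -1.7]
grip_width: 0.028
```

Request:
apply_moves(
  steps=[
    [0, 0, -2, 0],
    [0, 0, -4, 0],
    [0, 0, -6, 0],
    [0, 0, -6, 0],
  ],
)

```text
time_s: 11.0
ee_pos: [0.5868, 0.0391, 0.0364]
tcp_rot: [-3.14, -0.001, -3.103]
force: [-0.2, -0.6, -2.6]
grip_width: 0.0277
```

Request:
apply_moves(
  steps=[
    [0, 0, -1, 0],
    [0, 0, -2, 0],
    [0, 0, -3, 0],
    [0, 0, -3, 0],
  ],
)

```text
time_s: 11.33
ee_pos: [0.5866, 0.0391, 0.0333]
tcp_rot: [-3.14, -0.001, -3.103]
force: [0.2, -0.9, -2.0]
grip_width: 0.028
```

Request:
apply_moves(
  steps=[
    [0, 0, -1, 0],
    [0, 0, -2, 0],
    [0, 0, -3, 0],
    [0, 0, -3, 0],
  ],
)

```text
time_s: 11.67
ee_pos: [0.5867, 0.0391, 0.0302]
tcp_rot: [-3.14, -0.001, -3.103]
force: [0.6, -0.4, -3.0]
grip_width: 0.0273
```

Request:
apply_moves(
  steps=[
    [0, 0, -1, 0],
    [0, 0, -2, 0],
    [0, 0, -3, 0],
    [0, 0, -3, 0],
  ],
)

```text
time_s: 12.0
ee_pos: [0.5867, 0.0385, 0.0292]
tcp_rot: [-3.139, -0.0, -3.103]
force: [-5.1, -2.6, 14.4]
grip_width: 0.0275
```

Run:
```python
from h import *
g=snap('scene','s11')
cv2.imwrite('pics/s11c.png',cv2.resize(cv2.imread('pics/s11.png')[180:360,270:450],(600,600),interpolation=cv2.INTER_CUBIC))
s=manip.get_state();print(s['ee_pos'],s['force'],s['grip_width'])
```

```text
[0.58678287 0.03855856 0.02925808] [-6.96457957 -3.7593399  15.07306045] 0.027976379639456782
```

View pics/s11c.png

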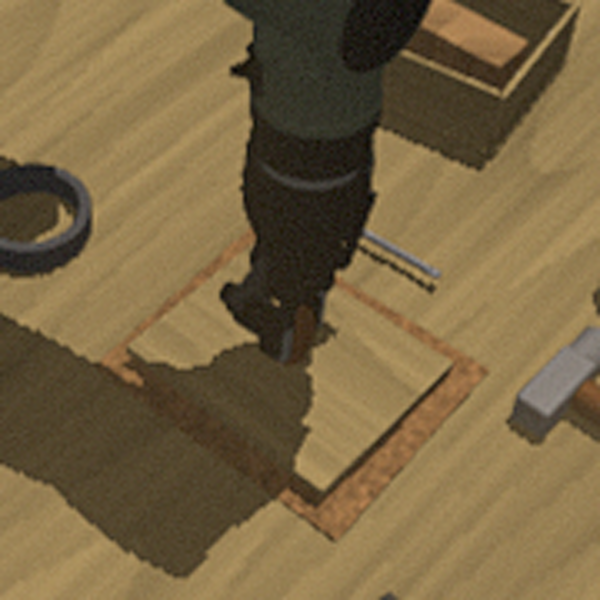

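Request:
apply_moves(
  steps=[
    [0, 0, 1, 0],
    [0, 0, 1, 0],
    [0, 0, 1, 0],
    [0, 0, 1, 0],
    [0, 0, 1, 0],
    [0, 0, 1, 0],
  ],
  grip=85,
)

```text
time_s: 12.55
ee_pos: [0.5866, 0.0386, 0.0299]
tcp_rot: [-3.139, -0.001, -3.103]
force: [-0.0, -0.6, 0.6]
grip_width: 0.085
```

Request:
apply_moves(
  steps=[
    [0, 0, 15, 0],
    [0, 0, 45, 0],
    [0, 0, 85, 0],
    [0, 0, 125, 0],
    [0, 0, 165, 0],
    [0, 0, 200, 0],
    [0, 0, 220, 0],
  ],
)

```text
time_s: 13.13
ee_pos: [0.5882, 0.0386, 0.2546]
tcp_rot: [-3.139, 0.005, -3.103]
force: [0.8, -0.1, -0.0]
grip_width: 0.0853
```

Run:
```python
from h import *
f=snap('wrist','w12');g=snap('scene','s12');g=snap('top','t12')
cv2.imwrite('pics/s12c.png',np.hstack([cv2.resize(cv2.imread('pics/s12.png')[150:350,270:470],(400,400)),cv2.resize(cv2.imread('pics/w12.png'),(400,400))]))
s=manip.get_state();print(s['ee_pos'],s['tcp_rot'])
```

```text
[0.58787737 0.03862221 0.25184063] [-3.13875083  0.00354654 -3.10294467]
```

View pics/s12c.png

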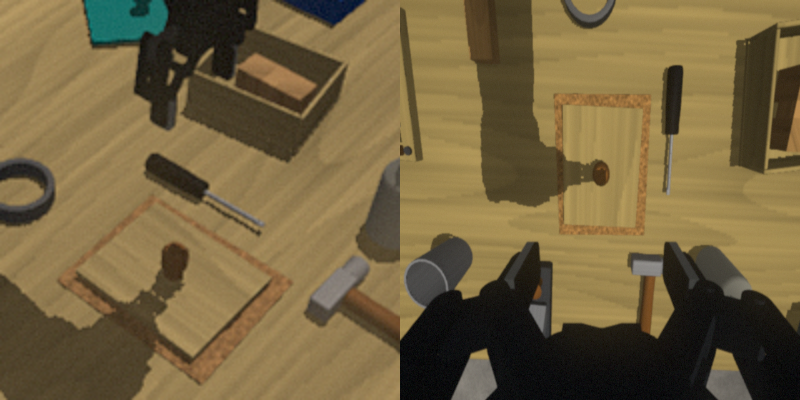

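View pics/t12.png

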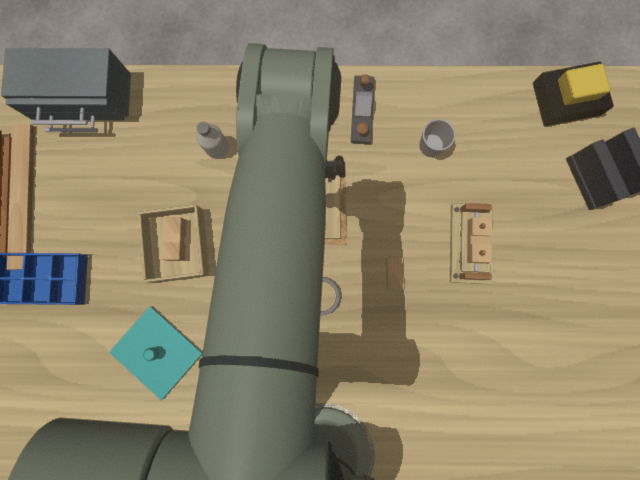

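Request:
apply_moves(
  steps=[
    [-13, 39, 0, 0.02],
    [-26, 78, 0, 0.04],
    [-39, 117, 0, 0.06],
    [-52, 156, 0, 0.08],
    [-65, 195, 0, 0.1],
    [-78, 234, 0, 0.1],
    [-90, 272, 0, 0.1],
    [-103, 311, 0, 0.1],
  ],
)

```text
time_s: 13.95
ee_pos: [0.4831, 0.3508, 0.2497]
tcp_rot: [-3.137, 0.001, -3.003]
force: [0.5, -0.2, 0.5]
grip_width: 0.0849
```

Run:
```python
from h import *
f=snap('wrist','w13')
cv2.imwrite('pics/c13.png',np.hstack([cv2.resize(cv2.imread('pics/t12.png')[200:290,130:220],(400,400),interpolation=cv2.INTER_CUBIC),cv2.resize(cv2.imread('pics/w13.png')[80:320,200:440],(400,400))]))
s=manip.get_state();print(s['ee_pos'],s['tcp_rot'])
```

```text
[0.48002321 0.35779753 0.24955043] [ 3.13988275e+00 -7.56774651e-04 -2.99571515e+00]
```

View pics/c13.png

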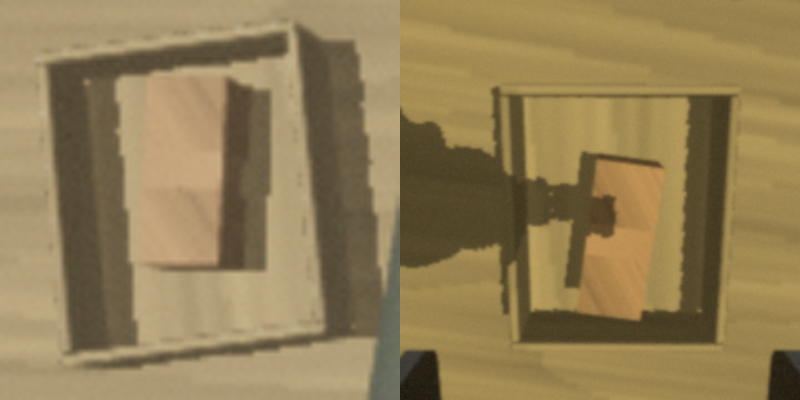

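Run:
```python
from h import *
np.set_printoptions(precision=4,suppress=True)
T=load('t12');W=load('w13')
def an(p):
  print(p.mean(0),[round(np.linalg.norm(p[i]-p[i-1]),4) for i in range(4)],[round(np.degrees(np.arctan2(*(p[i]-p[i-1])[1::-1])),1) for i in range(4)])
an(np.array([ray(T,(130+x/4.444,200+y/4.444),.054) for x,y in [(147,75),(231,78),(220,265),(139,263)]]))
an(np.array([ray(W,(200+x*.6,80+y*.6),.054) for x,y in [(197,156),(264,166),(240,320),(178,314)]]))
# box rim outer
an(np.array([ray(T,(130+x/4.444,200+y/4.444),.066) for x,y in [(38,62),(296,20),(326,330),(64,365)]]))
an(np.array([ray(W,(200+x*.6,80+y*.6),.066) for x,y in [(98,86),(340,89),(322,348),(114,347)]]))
```

```text
[0.4946 0.3593 0.054 ] [np.float64(0.0994), np.float64(0.0446), np.float64(0.0988), np.float64(0.0425)] [np.float64(0.3), np.float64(-91.7), np.float64(179.1), np.float64(89.0)]
[0.4962 0.3612 0.054 ] [np.float64(0.1032), np.float64(0.0413), np.float64(0.1013), np.float64(0.041)] [np.float64(-179.2), np.float64(89.6), np.float64(0.7), np.float64(-87.8)]
[0.4811 0.3567 0.066 ] [np.float64(0.1592), np.float64(0.1365), np.float64(0.1632), np.float64(0.1358)] [np.float64(7.9), np.float64(-80.3), np.float64(-172.3), np.float64(98.0)]
[0.4835 0.3584 0.066 ] [np.float64(0.1607), np.float64(0.1371), np.float64(0.1594), np.float64(0.1342)] [np.float64(-171.3), np.float64(97.3), np.float64(7.6), np.float64(-82.2)]
```

Request:
apply_moves(
  steps=[
    [15, 2, 0, -0.07],
    [15, 2, -30, -0.137],
    [15, 2, -60, -0.137],
    [15, 2, -90, -0.137],
    [15, 2, -120, -0.137],
    [15, 2, -140, -0.137],
    [15, 2, -145, -0.137],
    [15, 2, -145, -0.137],
  ],
  grip=66,
)

```text
time_s: 14.67
ee_pos: [0.4928, 0.3584, 0.1014]
tcp_rot: [-3.14, -0.006, -3.133]
force: [-0.2, 0.0, 0.1]
grip_width: 0.0661
```

Run:
```python
from h import *
np.set_printoptions(precision=4,suppress=True)
f=snap('wrist','w14')
s=manip.get_state();print(s['ee_pos'],s['tcp_rot'])
```

```text
[0.4942 0.3592 0.1034] [ 3.1412 -0.0032 -3.1328]
```

View pics/w14.png

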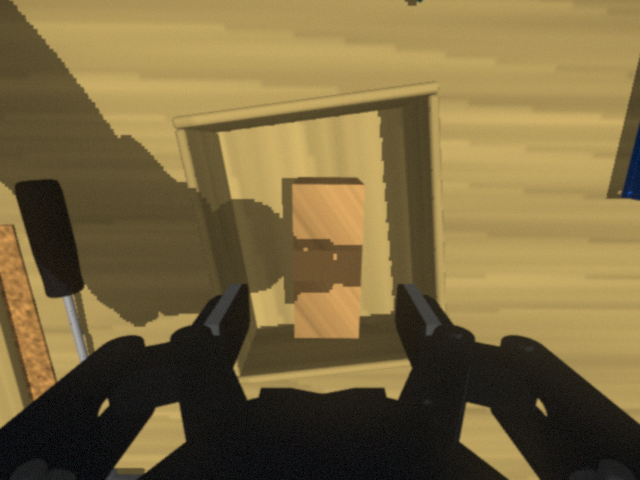

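Run:
```python
from h import *
np.set_printoptions(precision=4,suppress=True)
W=load('w14')
p=np.array([ray(W,u,.054) for u in [(292.5,184),(364.5,184),(360,338),(295,338)]]);print(p,p.mean(0))
print([np.degrees(np.arctan2(*(p[i]-p[i-1])[1::-1])) for i in range(4)])
print(proj(W,[.4942,.3592,.054]))
```

```text
[[0.4466 0.3402 0.054 ]
 [0.4462 0.3817 0.054 ]
 [0.5468 0.3831 0.054 ]
 [0.5472 0.3404 0.054 ]] [0.4967 0.3613 0.054 ]
[np.float64(-179.8692986432888), np.float64(90.56428288329975), np.float64(0.8046874270465728), np.float64(-89.37167699376164)]
[[324.5267 262.1821]]
```

Request:
apply_moves(
  steps=[
    [2.5, 2.1, -20, 0],
    [2.5, 2.1, -42, 0],
    [2.5, 2.1, -60, 0],
    [2.5, 2.1, -70, 0],
    [2.5, 2.1, -73, 0],
    [2.5, 2.1, -73, 0],
    [2.5, 2.1, -73, 0],
  ],
)

```text
time_s: 15.3
ee_pos: [0.4977, 0.3618, 0.0318]
tcp_rot: [3.14, -0.001, -3.133]
force: [0.2, 0.1, 0.7]
grip_width: 0.0663
```

Request:
apply_moves(
  steps=[
    [0, 0, 0, 0],
    [0, 0, 0, 0],
    [0, 0, 0, 0],
    [0, 0, 0, 0],
    [0, 0, 0, 0],
    [0, 0, 0, 0],
    [0, 0, 0, 0],
  ],
  grip=20,
  newtons=60,
)

```text
time_s: 15.88
ee_pos: [0.499, 0.3626, 0.0336]
tcp_rot: [3.139, 0.002, -3.133]
force: [-0.2, 0.7, 7.2]
grip_width: 0.0407
```

Run:
```python
from h import *
np.set_printoptions(precision=4,suppress=True)
f=snap('wrist','w15');g=snap('scene','s15')
cv2.imwrite('pics/c15.png',np.hstack([cv2.resize(cv2.imread('pics/s15.png')[100:250,330:480],(400,400)),cv2.resize(cv2.imread('pics/w15.png'),(400,400))]))
s=manip.get_state();print(s['ee_pos'],s['tcp_rot'],s['force'],s['torque'],s['grip_width'])
```

```text
[0.499  0.3626 0.0336] [ 3.1387  0.0016 -3.1327] [-0.2983  0.0456  5.2868] [-0.0703  0.0647  0.023 ] 0.04100158938070446
```

View pics/c15.png

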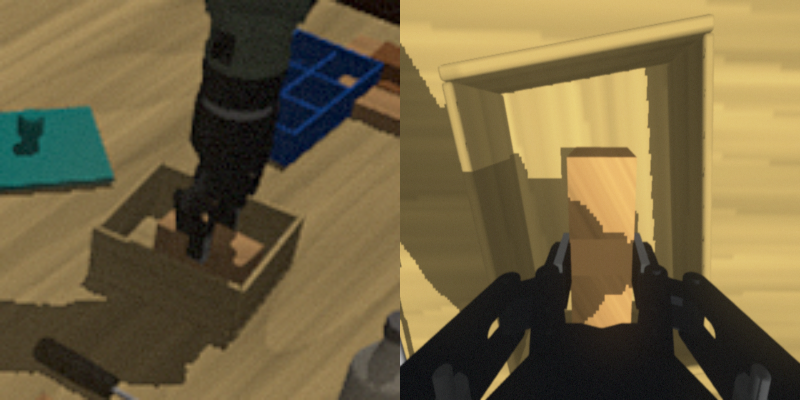

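Request:
apply_moves(
  steps=[
    [0, 0, 2, 0],
    [0, 0, 8, 0],
    [0, 0, 22, 0],
    [0, 0, 45, 0],
    [0, 0, 75, 0],
    [0, 0, 110, 0],
    [0, 0, 140, 0],
    [0, 0, 150, 0],
  ],
  newtons=80,
)

```text
time_s: 16.65
ee_pos: [0.5011, 0.3638, 0.1892]
tcp_rot: [3.135, 0.008, -3.133]
force: [1.5, -0.0, -1.3]
grip_width: 0.0402
```

Run:
```python
from h import *
np.set_printoptions(precision=4,suppress=True)
f=snap('wrist','w16');g=snap('scene','s16');t=snap('top','t16')
cv2.imwrite('pics/c16.png',np.hstack([cv2.resize(cv2.imread('pics/s16.png')[60:240,330:510],(400,400)),cv2.resize(cv2.imread('pics/w16.png'),(400,400))]))
s=manip.get_state();print(s['ee_pos'],s['tcp_rot'],s['force'],s['torque'],s['grip_width'])
```

```text
[0.4992 0.3627 0.184 ] [ 3.1381  0.0027 -3.1327] [ 0.1165  0.4842 -1.8413] [-0.0271  0.0499  0.0346] 0.04038566981267216
```

View pics/c16.png

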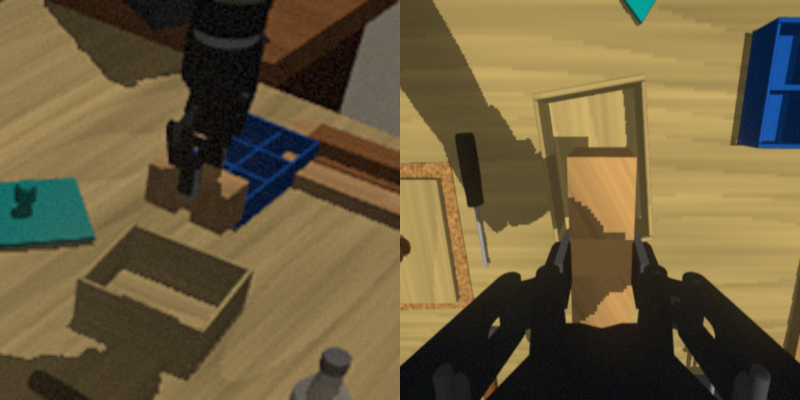

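View pics/t16.png

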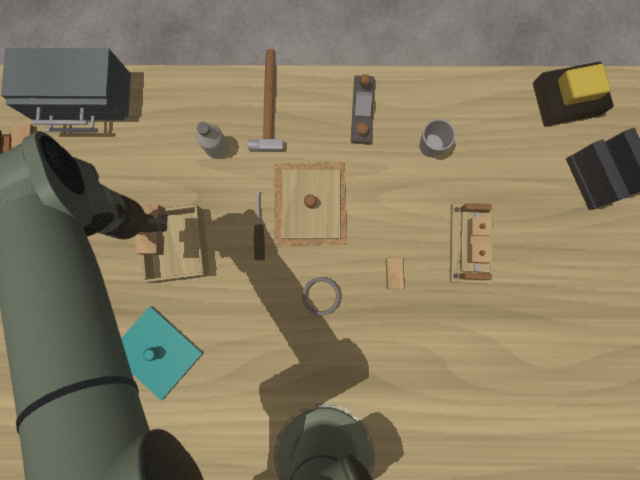

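Run:
```python
from h import *
cv2.imwrite('pics/c17.png',cv2.resize(cv2.imread('pics/w16.png')[160:400,220:430],(700,800))[:600])
```

```text
(no output)
```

View pics/c17.png

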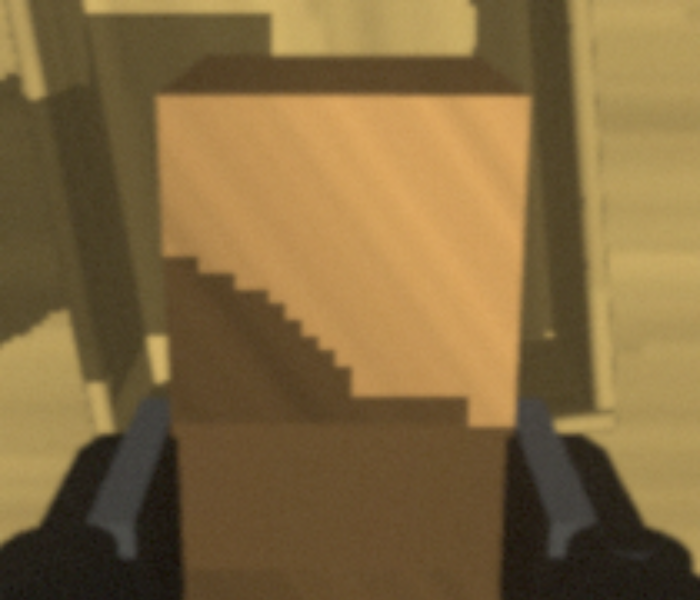

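Run:
```python
from h import *
np.set_printoptions(precision=4,suppress=True)
W=load('w16'); e=np.array([.4992,.3627,.184])
for z in (.202,.2044,.207):
  p=np.array([ray(W,u,z) for u in [(266.8,188.2),(379.3,188.2),(273.4,287.8),(371.5,287.8),(275,330.4),(370,330.4)]])
  print(z,p-e,'w',np.linalg.norm(p[0]-p[1]),'far->band',p[:2].mean(0)-p[2:4].mean(0))
  # centre est from far edge, band start, band end
  d=(p[1]-p[0])/np.linalg.norm(p[1]-p[0]); x=np.array([d[1],-d[0],0]); print('yaw',np.degrees(np.arctan2(x[1],x[0])))
  for m,o in ((p[:2].mean(0),.05),(p[2:4].mean(0),.01),(p[4:].mean(0),-.01)): print(' c-e',(m+x*o-e)*1000)
```

```text
0.202 [[-0.0496 -0.022   0.018 ]
 [-0.05    0.0227  0.018 ]
 [-0.0066 -0.0207  0.018 ]
 [-0.0069  0.0218  0.018 ]
 [ 0.0143 -0.0206  0.018 ]
 [ 0.0141  0.0222  0.018 ]] w 0.04463488656939086 far->band [-0.0431 -0.0002  0.    ]
yaw 0.5168603961706238
 c-e [ 0.2205  0.7965 18.    ]
 c-e [ 3.2769  0.6289 18.    ]
 c-e [ 4.1864  0.6817 18.    ]
0.2044 [[-0.0499 -0.0216  0.0204]
 [-0.0503  0.0222  0.0204]
 [-0.0077 -0.0203  0.0204]
 [-0.008   0.0214  0.0204]
 [ 0.0128 -0.0203  0.0204]
 [ 0.0126  0.0218  0.0204]] w 0.04382387340913199 far->band [-0.0423 -0.0002  0.    ]
yaw 0.5168603961706475
 c-e [-0.1086  0.7727 20.4   ]
 c-e [ 2.1655  0.6016 20.4   ]
 c-e [ 2.695   0.6502 20.4   ]
0.207 [[-0.0503 -0.0212  0.023 ]
 [-0.0507  0.0218  0.023 ]
 [-0.0089 -0.0199  0.023 ]
 [-0.0092  0.0209  0.023 ]
 [ 0.0112 -0.0199  0.023 ]
 [ 0.0109  0.0213  0.023 ]] w 0.04294527581885158 far->band [-0.0414 -0.0002  0.    ]
yaw 0.516860396170612
 c-e [-0.4651  0.747  23.    ]
 c-e [ 0.9614  0.572  23.    ]
 c-e [ 1.0794  0.616  23.    ]
```

Request:
apply_moves(
  steps=[
    [2, -12, 4, 0],
    [5, -36, 8, -0.01],
    [9, -70, 12, -0.02],
    [13, -106, 16, -0.03],
    [17, -142, 16, -0.042],
    [21, -178, 16, -0.042],
    [25, -214, 16, -0.042],
    [29, -250, 16, -0.042],
  ],
)

```text
time_s: 17.47
ee_pos: [0.5264, 0.1101, 0.1979]
tcp_rot: [3.139, -0.001, 3.108]
force: [-0.2, -0.2, -1.8]
grip_width: 0.0405
```

Request:
apply_moves(
  steps=[
    [4, -36, 0, 0],
    [8, -72, 0, 0],
    [12, -108, 0, 0],
    [16, -144, 0, 0],
    [20, -180, 0, 0],
    [24, -216, 0, 0],
    [28, -252, 0, 0],
    [32, -288, 0, 0],
  ],
)

```text
time_s: 18.13
ee_pos: [0.5564, -0.1798, 0.1956]
tcp_rot: [3.137, -0.005, 3.108]
force: [1.0, 0.5, -0.7]
grip_width: 0.0401
```

Request:
apply_moves(
  steps=[
    [4, -30, 0, 0],
    [10, -62, 0, 0],
    [16, -94, 0, 0],
    [22, -124, 0, 0],
    [27, -148, 0, 0],
    [29, -162, 0, 0],
    [29, -166, 0, 0],
    [29, -166, 0, 0],
  ],
)

```text
time_s: 18.8
ee_pos: [0.5836, -0.3466, 0.1932]
tcp_rot: [3.135, -0.009, 3.105]
force: [0.4, -0.6, -1.7]
grip_width: 0.04
```

Request:
apply_moves(
  steps=[
    [0, 0, 0, 0],
    [0, 0, 0, 0],
  ],
)

```text
time_s: 18.97
ee_pos: [0.5826, -0.3453, 0.192]
tcp_rot: [3.134, -0.011, 3.106]
force: [0.1, -0.1, -1.3]
grip_width: 0.0404
```

Run:
```python
from h import *
np.set_printoptions(precision=4,suppress=True)
s=manip.get_state();print(s['ee_pos'],s['tcp_rot'])
f=snap('wrist','w18')
s=manip.get_state();print(s['ee_pos'],s['tcp_rot'],s['force'],s['torque'],s['grip_width'])
```

```text
[ 0.5826 -0.3453  0.192 ] [ 3.1336 -0.0111  3.1061]
[ 0.583  -0.3452  0.1925] [ 3.134  -0.0103  3.1065] [-0.0909 -0.3119 -1.2965] [ 0.006  -0.0319 -0.0424] 0.04031850965860839
```

View pics/w18.png

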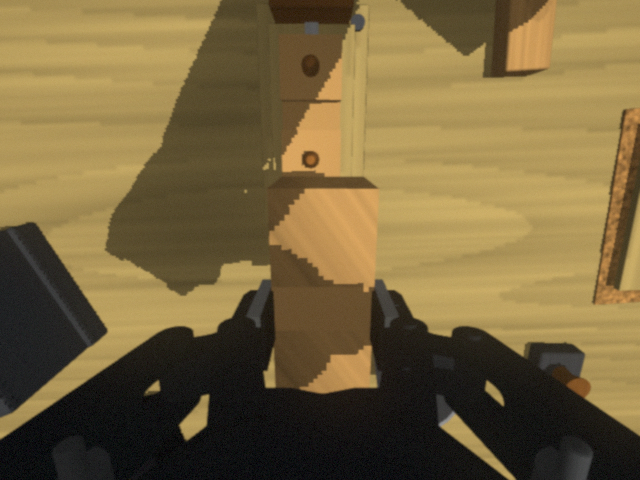

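Run:
```python
from h import *
im=cv2.imread('pics/w18.png')
cv2.imwrite('pics/c18a.png',cv2.resize(im[0:200,240:400],(480,600),interpolation=cv2.INTER_CUBIC))
cv2.imwrite('pics/c18b.png',cv2.resize(im[160:400,240:400],(400,600),interpolation=cv2.INTER_CUBIC))
```

```text
(no output)
```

View pics/c18a.png

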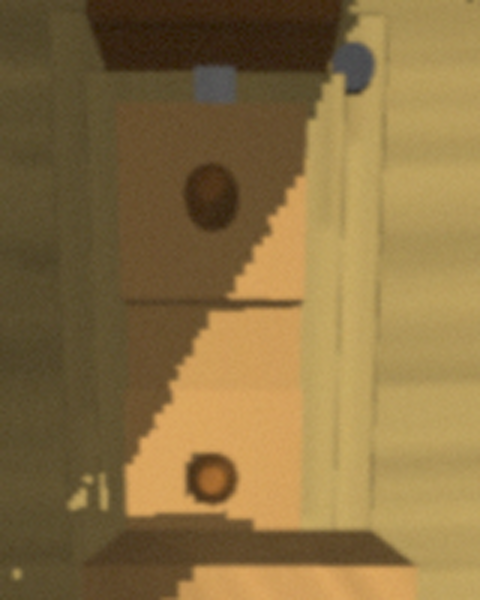

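View pics/c18b.png

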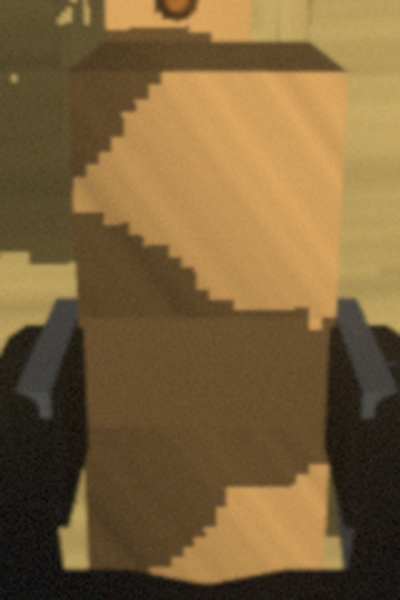

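```bash
cat > fit.py <<'E'
from h import *
from scipy.optimize import least_squares
from scipy.spatial.transform import Rotation as Ro
np.set_printoptions(precision=4,suppress=True)
W=load('w18'); e=np.array([.5826,-.3453,.192]); Rt=Ro.from_euler('xyz',[3.1336,-.0111,3.1061])
# block in world-ish frame: far end = -x side
P=np.array([[-50,-21,48],[-50,21,48],[-50,-21,0],[-50,21,0],[-10,-21,48],[-10,21,48],[10,-21,48],[10,21,48]])/1000.
U=np.array([[268.8,188],[378.8,188],[282,177],[363.2,177],[272.8,286.8],[372,286.8],[274.5,331.2],[371,331.2]])
Rtilt=Rt*Ro.from_euler('xyz',[np.pi,0,3.1061]).inv()
def blk(p): return (Rtilt*Ro.from_euler('z',p[3])).apply(P)+p[:3]
r=least_squares(lambda p:(proj(W,blk(p))-U).ravel(),[.58,-.346,.16,0],loss='soft_l1',f_scale=1.,x_scale=[.01,.01,.01,.01])
print('block bottom c',r.x,'res',(proj(W,blk(r.x))-U).round(1).tolist()); b=r.x
print('block c - e',b[:3]-e)
D=np.array([[-30,0,108],[30,0,108],[-50,-21,92],[-50,21,92]])/1000.
V=np.array([[310.3,61.7],[310.7,158.7],[279,34.3],[343,34.3]])
def jig(p): return Ro.from_euler('z',p[2]).apply(D)+[p[0],p[1],0]
q=least_squares(lambda p:(proj(W,jig(p))-V).ravel(),[.49,-.346,0],loss='soft_l1',x_scale=[.01,.01,.01])
print('jig',q.x,'res',(proj(W,jig(q.x))-V).round(1).tolist())
for u in V[:2]: print(ray(W,u,.108))
E
python3 fit.py
```

```text
block bottom c [ 0.5802 -0.3452  0.1637 -0.0367] res [[-1.2, 1.0], [0.0, 1.3], [0.3, -0.2], [0.4, -0.0], [-1.0, -0.1], [2.1, 0.1], [-0.9, -1.3], [1.0, -1.1]]
block c - e [-0.0024  0.0001 -0.0283]
jig [ 0.4933 -0.3496 -0.0395] res [[0.1, -0.2], [0.1, 1.0], [-0.0, -0.5], [-0.2, 0.0]]
[ 0.4634 -0.3485  0.108 ]
[ 0.5226 -0.3508  0.108 ]
```

Request:
apply_moves(
  steps=[
    [-10, -0.5, 0, 0],
    [-32, -1.5, 0, 0],
    [-56, -3, 0, 0],
    [-76, -4, 0, 0],
    [-87, -4.4, -10, 0],
    [-87, -4.4, -25, 0],
    [-87, -4.4, -38, 0],
    [-87, -4.4, -44, 0],
  ],
)

```text
time_s: 19.68
ee_pos: [0.4951, -0.348, 0.1474]
tcp_rot: [3.133, -0.012, 3.108]
force: [0.8, 0.5, -1.1]
grip_width: 0.0405
```

Request:
apply_moves(
  steps=[
    [0, 0, 0, 0],
    [0, 0, 0, 0],
    [0, 0, 0, 0],
  ],
)

```text
time_s: 19.93
ee_pos: [0.4957, -0.3478, 0.1481]
tcp_rot: [3.133, -0.011, 3.108]
force: [-1.3, -1.2, -1.5]
grip_width: 0.0401
```

Run:
```python
from h import *
np.set_printoptions(precision=4,suppress=True)
f=snap('wrist','w19');g=snap('scene','s19');t=snap('top','t19')
s=manip.get_state();print(s['ee_pos'],s['tcp_rot'],s['force'],s['torque'],s['grip_width'])
cv2.imwrite('pics/c19.png',np.hstack([cv2.resize(cv2.imread('pics/s19.png')[290:430,130:250],(514,600),interpolation=cv2.INTER_CUBIC),cv2.resize(cv2.imread('pics/t19.png')[190:300,440:500],(280,600),interpolation=cv2.INTER_CUBIC)]))
```

```text
[ 0.4957 -0.3482  0.1482] [ 3.1336 -0.0106  3.1079] [-0.0322 -0.5658 -1.4515] [-0.0395 -0.0013  0.0064] 0.040654188559191756
```

View pics/c19.png

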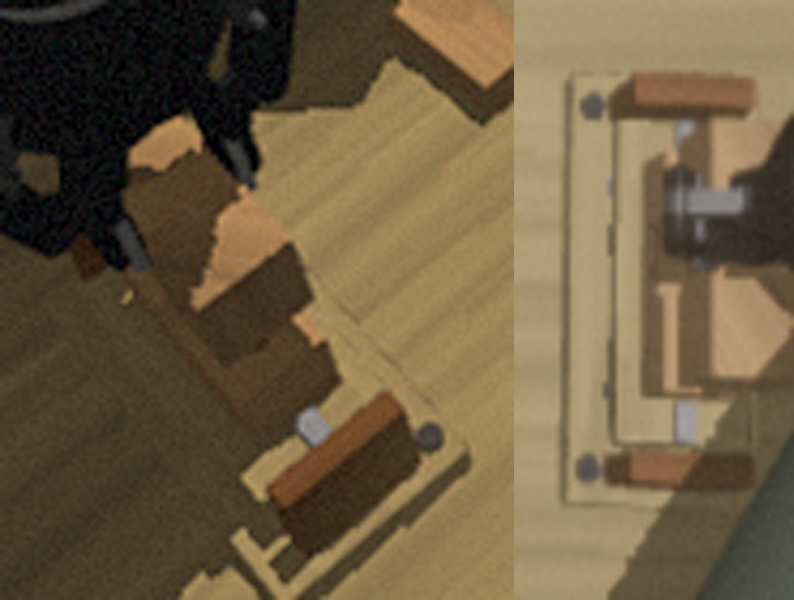

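View pics/w19.png

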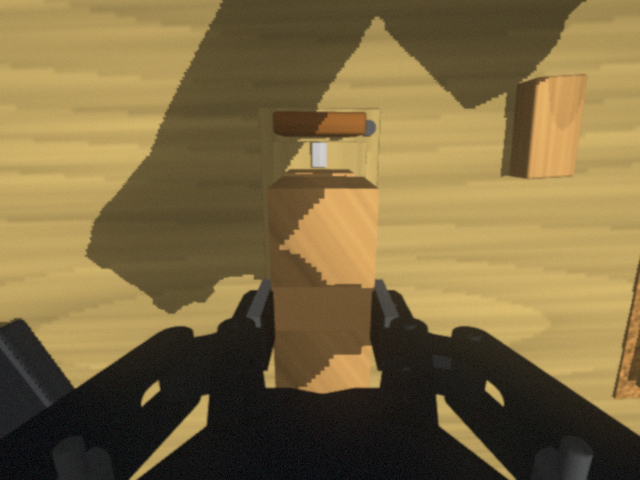

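Request:
apply_moves(
  steps=[
    [0, -1.6, -2, 0],
    [0, -1.6, -5, 0],
    [0, -1.6, -8, 0],
    [0, -1.6, -11, 0],
    [0, -1.6, -14, 0],
    [0, -1.6, -16, 0],
    [0, -1.6, -16, 0],
  ],
)

```text
time_s: 20.67
ee_pos: [0.4954, -0.3495, 0.1314]
tcp_rot: [3.133, -0.012, 3.108]
force: [-0.0, -0.1, -0.7]
grip_width: 0.04
```

Request:
apply_moves(
  steps=[
    [0, 0, -2, 0],
    [0, 0, -4, 0],
    [0, 0, -6, 0],
    [0, 0, -6, 0],
  ],
)

```text
time_s: 21.0
ee_pos: [0.4952, -0.3494, 0.1249]
tcp_rot: [3.133, -0.012, 3.108]
force: [0.3, 0.3, -1.2]
grip_width: 0.0404
```

Request:
apply_moves(
  steps=[
    [0, 0, -2, 0],
    [0, 0, -4, 0],
    [0, 0, -5, 0],
    [0, 0, -5, 0],
  ],
)

```text
time_s: 21.33
ee_pos: [0.4952, -0.3494, 0.1201]
tcp_rot: [3.133, -0.012, 3.108]
force: [-1.8, 1.0, 2.8]
grip_width: 0.0403
```

Request:
apply_moves(
  steps=[
    [0, 0, -1, 0],
    [0, 0, -2, 0],
    [0, 0, -3, 0],
    [0, 0, -3, 0],
  ],
)

```text
time_s: 21.67
ee_pos: [0.4951, -0.3494, 0.1174]
tcp_rot: [3.133, -0.012, 3.108]
force: [-3.0, 1.5, 5.5]
grip_width: 0.0402
```

Request:
apply_moves(
  steps=[
    [0, 0, -1, 0],
    [0, 0, -2, 0],
    [0, 0, -3, 0],
    [0, 0, -3, 0],
    [0, 0, -3, 0],
  ],
)

```text
time_s: 22.08
ee_pos: [0.4951, -0.3494, 0.1151]
tcp_rot: [3.133, -0.012, 3.108]
force: [-3.5, 1.7, 8.2]
grip_width: 0.0403
```

Run:
```python
from h import *
np.set_printoptions(precision=4,suppress=True)
f=snap('wrist','w20');g=snap('scene','s20');t=snap('top','t20')
s=manip.get_state();print(s['ee_pos'],s['tcp_rot'],s['force'],s['torque'],s['grip_width'])
cv2.imwrite('pics/c20.png',np.hstack([cv2.resize(cv2.imread('pics/s20.png')[290:430,130:250],(514,600),interpolation=cv2.INTER_CUBIC),cv2.resize(cv2.imread('pics/t20.png')[190:300,440:500],(280,600),interpolation=cv2.INTER_CUBIC)]))
```

```text
[ 0.4951 -0.3494  0.1151] [ 3.1331 -0.0116  3.1078] [-3.3068  1.0046  7.4134] [0.3801 0.449  0.0124] 0.040051764636847155
```

View pics/c20.png

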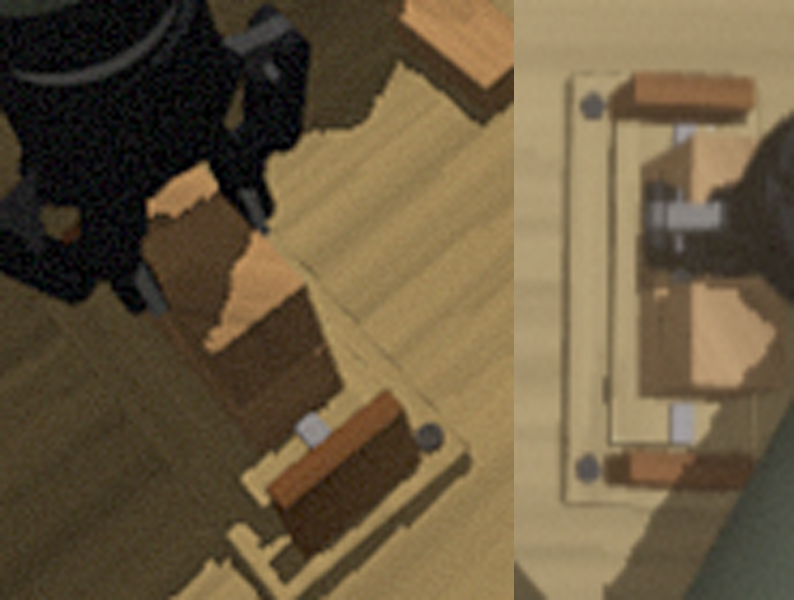

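View pics/w20.png

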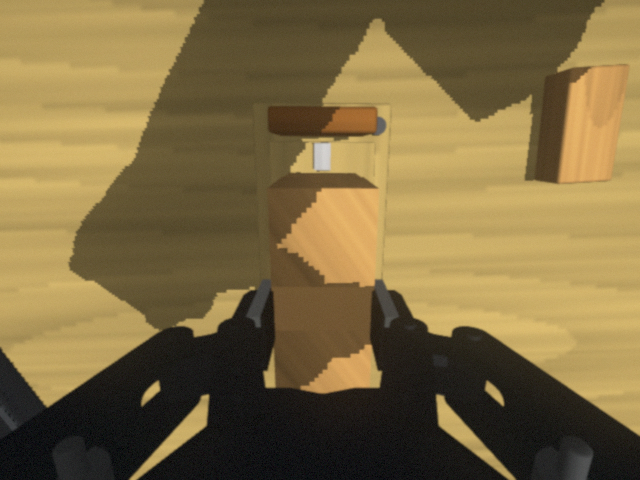

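Request:
apply_moves(
  steps=[
    [-0.5, 0.2, 0, 0],
    [-1, 0.4, -1, 0],
    [-1, 0.4, -2, 0],
    [-1, 0.4, -3, 0],
    [-1, 0.4, -3, 0],
    [-1, 0.4, -3, 0],
  ],
)

```text
time_s: 22.73
ee_pos: [0.4949, -0.3494, 0.1133]
tcp_rot: [3.134, -0.009, 3.108]
force: [-2.3, 2.4, 8.4]
grip_width: 0.04
```

Run:
```python
from h import *
np.set_printoptions(precision=4,suppress=True)
f=snap('wrist','w21');g=snap('scene','s21')
s=manip.get_state();print(s['ee_pos'],s['tcp_rot'],s['force'],s['torque'],s['grip_width'])
cv2.imwrite('pics/c21.png',cv2.resize(cv2.imread('pics/s21.png')[320:410,150:230],(533,600),interpolation=cv2.INTER_CUBIC))
cv2.imwrite('pics/c21w.png',cv2.resize(cv2.imread('pics/w21.png')[90:340,240:400],(384,600),interpolation=cv2.INTER_CUBIC))
```

```text
[ 0.4949 -0.3494  0.1134] [ 3.1342 -0.0094  3.108 ] [-1.6524  1.7815  8.0405] [ 0.3023  0.0525 -0.0102] 0.03997367458140394
```

View pics/c21.png

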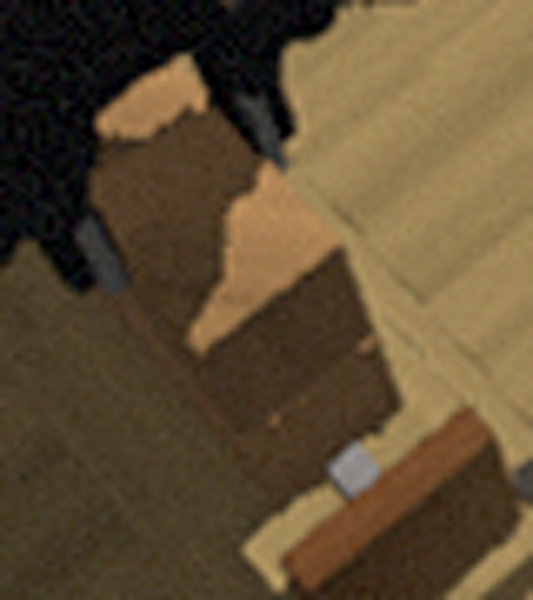

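View pics/c21w.png

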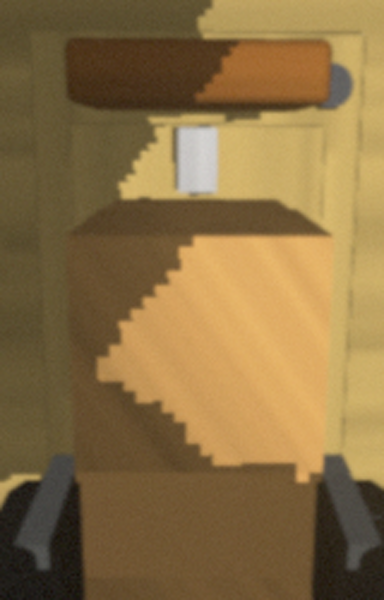

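Request:
apply_moves(
  steps=[
    [-0.5, 0.3, -1, 0],
    [-0.5, 0.3, -2, 0],
    [-0.5, 0.3, -3, 0],
    [-0.5, 0.3, -3, 0],
    [-0.5, 0.3, -3, 0],
    [-0.5, 0.3, -3, 0],
  ],
)

```text
time_s: 23.33
ee_pos: [0.4949, -0.3494, 0.1117]
tcp_rot: [3.135, -0.008, 3.108]
force: [-3.5, 2.7, 9.6]
grip_width: 0.0401
```

Run:
```python
from h import *
np.set_printoptions(precision=4,suppress=True)
g=snap('scene','s22');f=snap('wrist','w22')
for i in range(3):
  s=manip.get_state();print(s['time_s'],s['ee_pos'],s['tcp_rot'],s['force'],s['torque'],s['grip_width'],s['dq'])
  manip.grab_frame('top')
cv2.imwrite('pics/c22.png',cv2.resize(cv2.imread('pics/s22.png')[320:410,150:230],(533,600),interpolation=cv2.INTER_CUBIC))
```

```text
23.4333 [ 0.4949 -0.3494  0.1117] [ 3.1352 -0.0079  3.108 ] [-3.2466  2.4508  8.4882] [0.3834 0.3831 0.04  ] 0.040181360361121216 [ 0.0006  0.0001  0.0006  0.0007 -0.0007  0.0004]
23.4833 [ 0.4949 -0.3494  0.1118] [ 3.1352 -0.0078  3.1081] [-2.4065  2.3273 10.3353] [0.4326 0.3942 0.0135] 0.04015870710652827 [-0.0032 -0.0001  0.0026 -0.0008  0.0004 -0.0003]
23.5333 [ 0.4949 -0.3494  0.1117] [ 3.1351 -0.0079  3.108 ] [-2.372   1.8751  9.9561] [ 0.3823  0.3648 -0.0075] 0.04025523973258878 [ 0.0007  0.0004  0.0004  0.0006 -0.0015  0.0007]
```

View pics/c22.png

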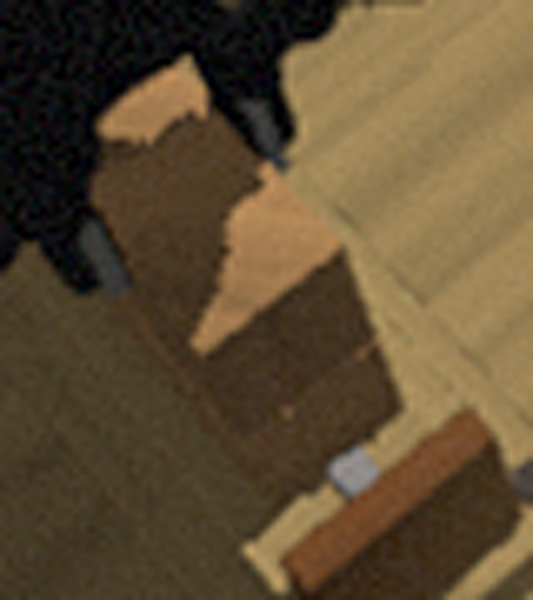

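View pics/s22.png

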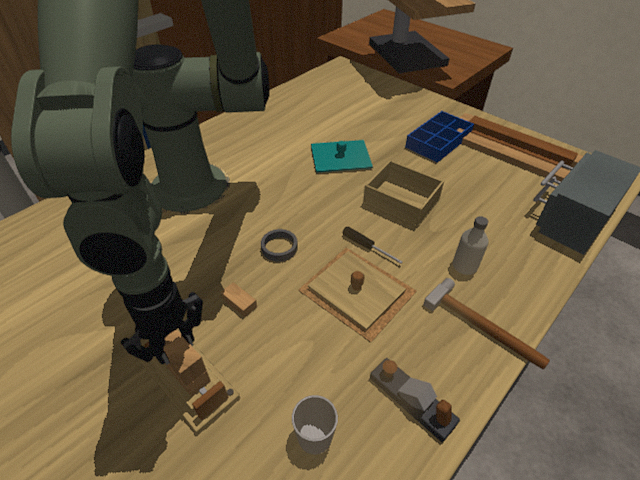

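```bash
python3 -c "
from station import manip
print(manip.sign_off())"
```

```text
the job is handed in; nothing more can be done
None
```

I handed the job in at about 23.5 s, with the gripper still holding the upper half pressed down on the dowels. The sign-off reports no verdict, so what follows rests on my own checks.

- **Lid:** It lies flat on the cork mat, inside its edges. My first grip was too high on the domed knob. The lid slipped as I carried it off and dropped back onto the box. I gripped the knob lower and placed it on the second try. It had already cleared the box on that first lift, so the slip happened after step 1 should have been met.
- **Upper half:** I took it out of the box and lowered it onto the dowels. The seam looks closed in the scene picture. A few thin lit specks along it suggest less than 1 mm of offset along the dowel row.
- **Press:** Contact came at the height I had computed for fully home. The push is about 11 N after subtracting the no-load reading. By force the bed has sunk about 7.8 mm; by tool height about 8.6 mm. The two agree to within 1 mm, near half travel.
- **Rest and tilt:** The arm is still, the tool is tilted less than 0.01 rad, and the 80 N grip did not slip.
- **Other objects:** The last picture shows no visible movement of the offcut, tape, driver, bottle or can.

**Disagreements:**
- The cameras put the jig centre up to about 3 mm apart, so I used the wrist view that showed block and dowels together.
- A side force of 2 to 3 N remained at the end; I could reduce it only partly.
- The pads sat about 10 mm farther back than the stated grasp point.

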